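# Fit the orifice plate and set the crank valve two turns open

## Robot

A 6-joint arm with a two-finger parallel gripper is mounted at the origin on a cart in front of the work surface, level with it; the furniture and walls round the work are solid. World frame = base frame: x ahead of the robot, y to its left, z up, the work surface at z = 0. Lengths are in m, angles in rad, forces in N, time in s.
With the tool pointing down it reaches from about 0.225 to 0.875 m from the base axis. Payload 3.4 kg.
Tool frame: the origin (TCP) lies between the finger pads; the fingertips stand 19 mm ahead of it and the grasp point (between the pads) is the TCP (manip.tip_reach is the distance from the TCP to the fingertips, in m); z points along the fingers, x is the direction in which the jaws open and shut, and the axes are right-handed (so a half turn about z gives the same grasp; the last joint's range is limited). The gripper opens to 85 mm and grips with 20 to 120 N. Pads are 22 mm wide; open, the fingers measure 114 mm over their backs; the gripper's body (76 mm by 85 mm) begins 54 mm behind the grasp point. The pads swing forward as they close: fully open they stand 13 mm farther back than shut.
Start: joints at [-1.266, 0.276, 1.505, -0, 1.361, -0.121], TCP at [0.238, -0.524, 0.222] pointing down, gripper open.
Joint ranges: [-2.89, 2.89], [-0.75, 2.08], [0.22, 2.7], [-1.18, 4.32], [0.11, 2.71], [-2.7, 2.7]. Speed limits (rad/s): [2.57, 2.57, 3.14, 3.14, 3.14, 3.14].

## Interface

Orientations are given as a unit quaternion [w, x, y, z].
In Python, from rig import manip gives the robot as it stands.
- The arm moves only by the tool send_rows, never from a script. Its arguments are lists of equal length, an entry for each row: "delta_pos": the shift along the tool's x, y, z normalised to -1 to 1, where 1 is 40 cm, a list of three; "angular": the turn, a rotation vector about the tool's x, y, z normalised to -1 to 1, where 1 is 0.08 rad, a list of three. A call has 1 to 5 rows; each row shifts and turns the commanded pose from where the row before left it, along the tool's axes as they then stand; what a row does not reach is not made up. A row lasts 1/12 s, in which the tool goes at most 41.7 mm and 7.16 degrees, less where a joint would pass 70% of its speed; a pose out of reach is approached as far as the arm can. A call with a number of a shift or a turn outside -1 to 1 is refused whole. A call with a gripper value outside its range is refused whole. "hand" is the finger opening in mm, from 0 to 85.4, set as the call begins (left out, the last holds). The fingers move at their own pace and stop on an object; "squeeze" is the grip in N (left out, the last holds). Time passes only in rows, so rows that do not move let the fingers close. It gives the time, the measured TCP pose, the force and the opening at its end, in the units of the state.
- manip.get_state(): the state, without advancing time (a new reading comes with each control period).
- manip.get_image(name): name is "scene" or "side" or "wrist"; returns the picture (400x640x3 uint8, blue, green, red); there is no depth.
- manip.calibration(name): a dict with "fx", "fy", "cx", "cy" (pixels), "camera_from_world" (4x4, takes a point from world to camera coordinates). Camera axes: x right, y up, looking along -z (the intrinsics and any distortion apply to the point x, -y, -z); pixel columns grow to the right and rows downward; lengths in m; the calibration is good to about 2 mm. A picture is of the moment at which its call begins: read the wrist's pose just before it. calibration takes no time and is no camera call; for the wrist camera it gives the pose at the moment of the call.
- manip.sign_off(): hands the job in, once; it reports no verdict.
The state is a dict: "clock": time; "qpos": joint angles; "qd": joint speeds; "effort": joint torques, N m; "position": TCP position; "ee_rot": TCP orientation; "contact_force": force on the tool from outside, world axes, zero at the start; "moment": the same for the moment, N m; "width": finger opening in m.
Only numpy, scipy, OpenCV 4.12 (cv2) and the standard library are available. Lean on these libraries where they do the work, as an engineer would, in place of code of your own. Each camera call takes 0.05 s, during which the arm holds its last target.

## Task

Fit the blue-handled orifice plate: lift it out of the white stand, slide it edgewise, blade down, into the slot of the metal block until it is fully home, and let go of it. Then wind the valve shut by its crank (clockwise seen from above) until it stops, back it off exactly two full turns, and finish while holding the crank's black grip between the fingers there, because the valve creeps shut when it is let go. Leave the orange-handled plate, timer, Petri dish and pen alone.

Things in the scene. Friction and masses are not known exactly. Their poses are not given: they have to be found in the camera images.
- blue_plate: Loose orifice plate, about 0.12 kg: steel blade 5 mm thick, 50 mm wide; blue handle on top 12 (x, thickness: pinch here) x 42 (y) x 30 mm (z). Origin: centre of the blue handle, its top 15 mm above; bare blade begins 15 mm below, lower edge 75 mm below. z up. Stands upright in either slot of the stand, edge 8 mm over the bench. A half turn about z makes no difference.
- orange_plate: Loose bystander: a plate of the same size and axes with an orange handle, in the other slot of the stand, its centre 80 mm from the blue one's along y. Leave it there.
- plate_stand: Fixed white block 60 (x) x 176 (y) x 35 mm high with two slots 9 x 56 mm in line along its y, at y = -40 and +40 mm, each 27 mm deep. Origin: centre of its underside, on the bench.
- slot_floor (a point): Centre of the floor of the slot in the flow unit's aluminium block (60 x 84 mm), 27 mm above the bench. Slot: 9 mm wide (x), 56 mm long (y), 45 mm deep, open upward; chamfered mouth 72 mm above the bench. A plate fully home has its lower edge on this floor, its origin 75 mm above it. Unit fixed on a grey base, 90 (x) x 300 mm (y).
- wheel_axis (a point): Point on the upright axis of the valve's red crank wheel, level with the middle of the black grip (118 mm above the bench). Its x, y axes belong to the fixed flow unit and do not turn with the wheel; the slot lies 170 mm away along +y. Wheel rim: radius 45 mm, top 91 mm above the bench.
- crank_grip: Black upright grip on the rim of the red wheel, 19 mm in diameter, 50 mm high, 93 to 143 mm above the bench. Origin: its centre, 45 mm from the wheel axis. It spins freely on its pin, so it can be pinched from above and led round in a circle without turning the hand; its own rotation means nothing.
- valve_wheel (a joint): Wheel angle q, rad: 0 = shut, at the hard stop; grows opening, anticlockwise from above; two turns = 12.57. Starts 0.4 to 1.2 turns open; limit 3.5. Grip centre at (-45 cos q, -45 sin q) mm in x, y of wheel_axis: at the stop and at two turns it is on the -x side. Needs up to 7 N at the grip. Let go at two turns, a spring winds it back to about 1.5.
- timer: Loose bystander: white bench timer, 66 x 62 x 19 mm, origin at the centre of its underside.
- petri_dish: Loose bystander: covered Petri dish, 61 mm across, 16 mm high, origin at the centre of its underside.
- pen: Loose bystander: white pen, 11 x 145 x 9 mm, origin at the centre of its underside.

How it is judged:
On the way, in this order (a step that is already met when the one before it is completed fails the run):
1. the blue plate stands fully home in the slot of the metal block and has been let go (z of blue_plate in the frame of slot_floor below 0.079 m and horizontal distance between blue_plate and slot_floor below 0.014 m and angle between the y axis of blue_plate and the y axis of slot_floor, either way round below 0.2 rad and angle between blue_plate's own z axis and vertical below 0.15 rad and contact force between the fingers and blue_plate below 0.1 N), for 0.2 s.
2. the valve is wound shut against its stop (within 0.1 rad) (value of joint valve_wheel below 0.1 rad), for 0.1 s.
At the end, for the whole second after the job is handed in: The valve stands two turns open from its stop (12.57 rad, within 0.25 rad or 14 degrees), still, with the fingers holding the crank's black grip with more than 2 N, while the blue plate stands upright and fully home in the block's slot (lower edge within 4 mm of the floor) (value of joint valve_wheel between 12.316 and 12.816 rad and velocity of joint valve_wheel between -0.05 and 0.05 rad/s and contact force between the fingers and crank_grip above 2 N and distance between the grasp point and crank_grip below 0.035 m and z of blue_plate in the frame of slot_floor below 0.079 m and horizontal distance between blue_plate and slot_floor below 0.014 m and angle between the y axis of blue_plate and the y axis of slot_floor, either way round below 0.2 rad and angle between blue_plate's own z axis and vertical below 0.15 rad); the arm keeps its last pose, push and grip.
It fails at once if the orange-handled plate is moved by more than 25 mm (distance of orange_plate from where it was at the start of the episode above 0.025 m).
It fails at once if the timer, Petri dish or pen is moved by more than 25 mm (distance of any of timer, petri_dish, pen from where it was at the start of the episode above 0.025 m).
It also fails if it takes over 72 s, if anything falls off the work surface, if the arm or the gripper's body presses on something with over 40 N, if the wrist force passes 120 N, or if a joint passes its speed limit or range.

## Working session

There is one attempt and no reset: what is moved stays moved. The work goes in short steps, Python scripts to look and compute and a tool call to move; the robot and the scene stay as the last step left them, time stands still between calls to the robot, and variables do not carry over. Pictures are saved under pics/ and viewed, and the job is handed in when it is done.

Besides the shell and the picture viewer there is one more tool, called after ">>>" as a command line: name --argument value ..., lists and objects as JSON in quotes. send_rows: Moves the arm, as the interface text tells. Scaled input: -1 to 1 covers 40 cm each way for a shift and 0.08 rad each way for a turn. Its arguments: {"type":"object","properties":{"delta_pos":{"type":"array","items":{"type":"array","items":{"type":"number"}}},"angular":{"type":"array","items":{"type":"array","items":{"type":"number"}}},"hand":{"type":"number"},"squeeze":{"type":"number"}},"required":["delta_pos","angular"]}

```bash
ls; mkdir -p pics
python3 - <<'E'
from rig import manip
import cv2,numpy as np
s=manip.get_state(); print(s)
for n in("scene","side","wrist"):
    c=manip.calibration(n); print(n,{k:(np.round(v,4).tolist() if k=='camera_from_world' else v) for k,v in c.items()})
    cv2.imwrite(f"pics/{n}0.png",manip.get_image(n))
E
```

```text
pics
{'clock': 0.0, 'qpos': array([-1.26600803e+00,  2.76612049e-01,  1.50614026e+00,  2.59568386e-05,
        1.36070676e+00, -1.21016534e-01]), 'qd': array([-0.00083644, -0.00080316,  0.00063481, -0.00170193, -0.0003871 ,
        0.00080456]), 'effort': array([-7.53664881e-04, -4.16780376e+01, -2.45805484e+01, -4.60450847e-04,
        1.10429767e-02, -2.20107367e-06]), 'position': array([ 0.23733497, -0.52313031,  0.22092717]), 'ee_rot': array([-6.06302385e-04,  8.40549730e-01, -5.41733588e-01, -7.09526794e-04]), 'contact_force': array([ 0.11452103, -0.04577096, -0.76578709]), 'moment': array([-0.02833038, -0.01992242,  0.00456388]), 'width': 0.08570584936998121}
scene {'fx': 381.68776007096994, 'fy': 381.68776007096994, 'cx': 312.58030000456404, 'cy': 197.00002205640396, 'camera_from_world': [[-0.8073, -0.59, -0.0116, 0.4605], [0.3556, -0.5021, 0.7884, -0.3085], [-0.471, 0.6323, 0.6151, -0.7748], [0.0, 0.0, 0.0, 1.0]]}
side {'fx': 414.05684905167186, 'fy': 414.05684905167186, 'cx': 316.19116505775315, 'cy': 195.035585449183, 'camera_from_world': [[0.8799, -0.475, -0.0128, -0.5128], [0.1968, 0.3398, 0.9197, -0.1875], [-0.4325, -0.8118, 0.3924, -1.1589], [0.0, 0.0, 0.0, 1.0]]}
wrist {'fx': 290.21181188178247, 'fy': 290.21181188178247, 'cx': 321.0700786974698, 'cy': 198.54896799503229, 'camera_from_world': [[0.4121, -0.9111, -0.0012, -0.5737], [0.8795, 0.3981, -0.2607, 0.0336], [0.238, 0.1064, 0.9654, -0.3788], [0.0, 0.0, 0.0, 1.0]]}
```

View pics/scene0.png

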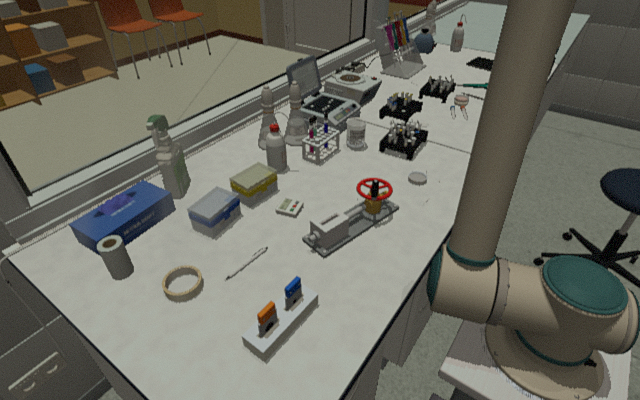

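View pics/side0.png

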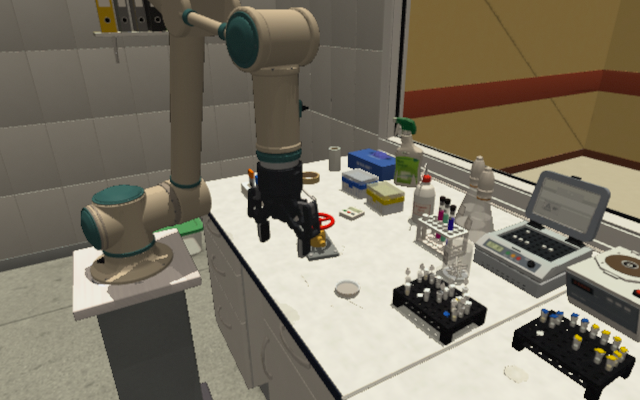

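View pics/wrist0.png

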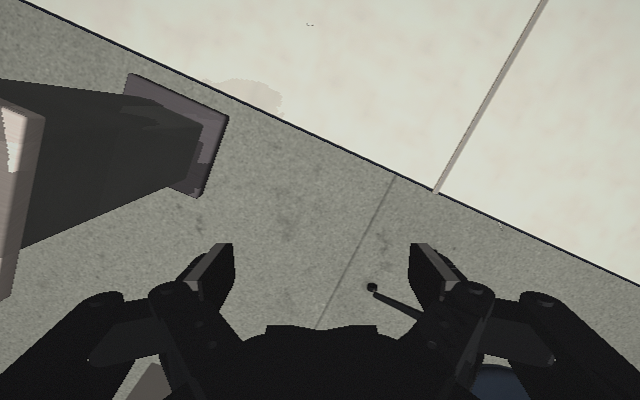

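The scene view shows the stand around (280,322), with the orange handle near (267,312) and the blue near (293,287). The block sits at about (330,225) and the wheel at (375,190). I'll enlarge these.

```bash
cat > h.py <<'E'
import numpy as np,cv2
from rig import manip
from scipy.spatial.transform import Rotation as R
from scipy.optimize import least_squares
def proj(c,P):
    P=np.atleast_2d(P);q=P@c["camera_from_world"][:3,:3].T+c["camera_from_world"][:3,3]
    return np.c_[c["cx"]+c["fx"]*q[:,0]/-q[:,2], c["cy"]-c["fy"]*q[:,1]/-q[:,2]]
def back(c,u,v,z):
    M=c["camera_from_world"];d=np.array([(u-c["cx"])/c["fx"],-(v-c["cy"])/c["fy"],-1.]);Rm=M[:3,:3];o=-Rm.T@M[:3,3];d=Rm.T@d
    return o+d*(z-o[2])/d[2]
def tool():
    s=manip.get_state();q=s["ee_rot"];return s,R.from_quat([q[1],q[2],q[3],q[0]])
def crop(n,u0,v0,u1,v1,k,out,img=None,pts=()):
    im=manip.get_image(n) if img is None else img
    a=cv2.resize(im[v0:v1,u0:u1],None,fx=k,fy=k,interpolation=cv2.INTER_CUBIC)
    for p in pts: cv2.circle(a,(int((p[0]-u0+.5)*k),int((p[1]-v0+.5)*k)),2,(0,255,0),-1)
    for u in range((u0+9)//10*10,u1,10): cv2.line(a,((u-u0)*k,0),((u-u0)*k,8 if u%50 else 18),(255,0,255),1)
    for v in range((v0+9)//10*10,v1,10): cv2.line(a,(0,(v-v0)*k),(8 if v%50 else 18,(v-v0)*k),(255,0,255),1)
    cv2.imwrite(out,a)
E
python3 - <<'E'
from h import *
im=cv2.imread('pics/scene0.png')
crop('scene',230,270,330,360,7,'pics/stand.png',im)
crop('scene',295,170,405,260,7,'pics/unit.png',im)
E
```

```text
(no output)
```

View pics/stand.png

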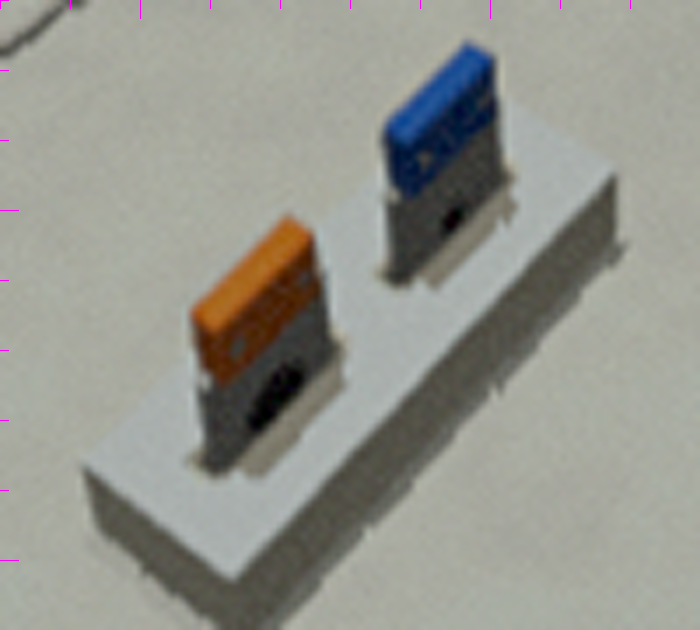

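View pics/unit.png

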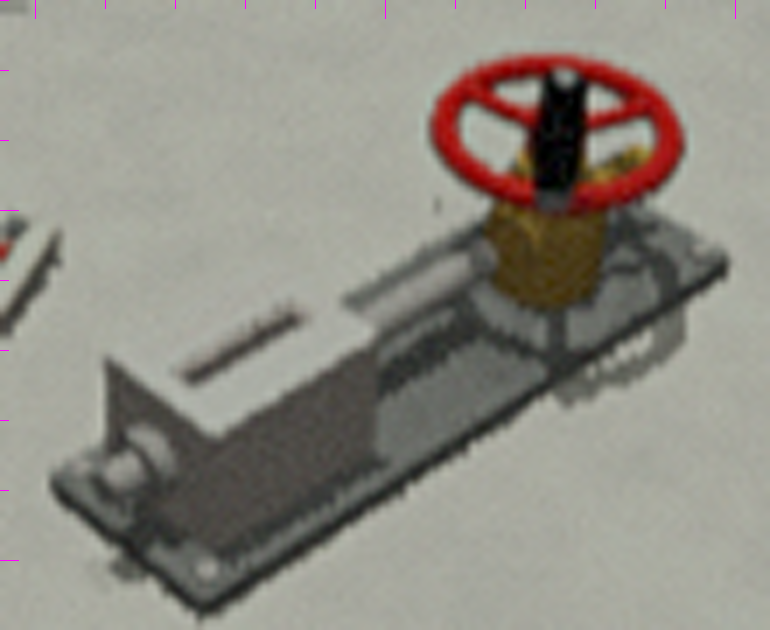

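Run:
```python
from h import *
c=manip.calibration('scene')
S=lambda x,y:(230+x/7-.5+.0,270+y/7-.5)
U=lambda x,y:(295+x/7-.5,170+y/7-.5)
def fit(pts,loc,x0):
    pts=np.array(pts);loc=np.array(loc)
    def w(p):
        a=p[2];return np.c_[p[0]+loc[:,0]*np.cos(a)-loc[:,1]*np.sin(a),p[1]+loc[:,0]*np.sin(a)+loc[:,1]*np.cos(a),loc[:,2]]
    r=least_squares(lambda p:(proj(c,w(p))-pts).ravel(),x0);return r.x,r.fun.round(1)
for p in [S(85,467),S(235,580),S(617,172)]: print(back(c,*p,.035))
for p in [S(387,130),S(468,43),S(493,58),S(412,142)]: print('b',back(c,*p,.098))
for p in [U(107,362),U(218,437),U(378,330)]: print('blk',back(c,*p,.072))
for p in [U(182,380),U(300,312)]: print('slot',back(c,*p,.072))
for p in [U(432,130),U(684,135),U(555,55),U(560,212)]: print('rim',back(c,*p,.091))
print('griptop',back(c,*U(565,75),.143),'gripbot',back(c,*U(555,195),.093))
```

```text
[0.49315728 0.34651239 0.035     ]
[0.43487436 0.34719862 0.035     ]
[0.42948085 0.17318072 0.035     ]
b [0.46435916 0.23971453 0.098     ]
b [0.46528135 0.20012129 0.098     ]
b [0.45559421 0.20031247 0.098     ]
b [0.4556635  0.23883535 0.098     ]
blk [0.56281061 0.02122195 0.072     ]
blk [0.50679486 0.0305814  0.072     ]
blk [ 0.4912195  -0.05164439  0.072     ]
slot [0.53465461 0.0133078  0.072     ]
slot [ 0.52051799 -0.0434721   0.072     ]
rim [ 0.52699976 -0.14783362  0.091     ]
rim [ 0.44412953 -0.2023752   0.091     ]
rim [ 0.51246577 -0.2214982   0.091     ]
rim [ 0.46018411 -0.13093303  0.091     ]
griptop [ 0.47061208 -0.14427261  0.143     ] gripbot [ 0.46575587 -0.13674372  0.093     ]
```

```bash
cat >> h.py <<'E'
def plan(target,yaw=None,n=None,vmax=.040,start=None):
    """rows to target pos (world), yaw of tool x axis (deg, tool down)."""
    s,r=tool(); p=s["position"] if start is None else start[0]
    X=r.apply([1,0,0]); y0=np.arctan2(X[1],X[0])
    R1=r if yaw is None else R.from_matrix(np.c_[[np.cos(np.radians(yaw)),np.sin(np.radians(yaw)),0],[np.sin(np.radians(yaw)),-np.cos(np.radians(yaw)),0],[0,0,-1.]])
    rv=(r.inv()*R1).as_rotvec()
    d=np.array(target)-p
    if n is None: n=int(max(np.ceil(np.linalg.norm(d)/vmax),np.ceil(np.linalg.norm(rv)/.0785),1))
    cur=r; out=[]
    for i in range(n):
        st=cur.inv().apply(d/n); out.append((np.round(st/.4,4).tolist(),np.round(rv/n/.08,3).tolist()))
        cur=cur*R.from_rotvec(rv/n)
    for i in range(0,n,5):
        print('P',[o[0] for o in out[i:i+5]]); print('A',[o[1] for o in out[i:i+5]])
E
python3 - <<'E'
from h import *
s,r=tool();c=manip.calibration('wrist');M=c['camera_from_world'];o=-M[:3,:3].T@M[:3,3]
print('cam in tool',r.inv().apply(o-s['position']),'look',r.inv().apply(M[:3,:3].T@[0,0,-1]))
E
```

```text
cam in tool [-0.00059538 -0.06566091 -0.15272216] look [1.92950755e-04 2.60843522e-01 9.65381075e-01]
```

Run:
```python
from h import *
plan([.50,-.15,.30],-10.5)
```

```text
P [[-0.0445, -0.0756, -0.0151], [-0.0388, -0.0787, -0.0151], [-0.0329, -0.0814, -0.0151], [-0.0268, -0.0836, -0.0151], [-0.0205, -0.0853, -0.0151]]
A [[-0.001, 0.001, -0.925], [-0.001, 0.001, -0.925], [-0.001, 0.001, -0.925], [-0.001, 0.001, -0.925], [-0.001, 0.001, -0.925]]
P [[-0.0142, -0.0866, -0.0151], [-0.0077, -0.0874, -0.0151], [-0.0012, -0.0878, -0.0151], [0.0053, -0.0876, -0.0152], [0.0117, -0.087, -0.0152]]
A [[-0.001, 0.001, -0.925], [-0.001, 0.001, -0.925], [-0.001, 0.001, -0.925], [-0.001, 0.001, -0.925], [-0.001, 0.001, -0.925]]
P [[0.0181, -0.0859, -0.0152], [0.0244, -0.0843, -0.0152], [0.0306, -0.0823, -0.0152]]
A [[-0.001, 0.001, -0.925], [-0.001, 0.001, -0.925], [-0.001, 0.001, -0.925]]
```

>>> send_rows --delta_pos '[[-0.0445, -0.0756, -0.015], [-0.039, -0.0787, -0.015], [-0.033, -0.0814, -0.015], [-0.027, -0.0836, -0.015], [-0.0205, -0.0853, -0.015]]' --angular '[[-0.001, 0.001, -0.925], [-0.001, 0.001, -0.925], [-0.001, 0.001, -0.925], [-0.001, 0.001, -0.925], [-0.001, 0.001, -0.925]]'

```text
clock: 0.57
position: [0.3388, -0.3784, 0.2517]
ee_rot: [0.0, 0.926, -0.376, -0.0]
contact_force: [0.6, -0.4, 0.5]
width: 0.0853
```

>>> send_rows --delta_pos '[[-0.0142, -0.0866, -0.015], [-0.0077, -0.0874, -0.015], [-0.0012, -0.0878, -0.015], [0.0053, -0.0876, -0.015], [0.0117, -0.087, -0.015]]' --angular '[[-0.001, 0.001, -0.925], [-0.001, 0.001, -0.925], [-0.001, 0.001, -0.925], [-0.001, 0.001, -0.925], [-0.001, 0.001, -0.925]]'

```text
clock: 0.98
position: [0.4399, -0.2347, 0.2818]
ee_rot: [0.001, 0.98, -0.199, 0.0]
contact_force: [1.1, -0.2, -0.8]
width: 0.0855
```

>>> send_rows --delta_pos '[[0.018, -0.086, -0.015], [0.0244, -0.0843, -0.015], [0.0306, -0.0823, -0.015], [0, 0, 0], [0, 0, 0]]' --angular '[[-0.001, 0.001, -0.925], [-0.001, 0.001, -0.925], [-0.001, 0.001, -0.925], [0, 0, 0], [0, 0, 0]]'

```text
clock: 1.4
position: [0.5006, -0.1487, 0.2995]
ee_rot: [0.001, 0.996, -0.09, 0.0]
contact_force: [-0.4, -0.1, -0.2]
width: 0.0855
```

Run:
```python
from h import *
import json
s,r=tool();print(s['clock'],s['position'],r.as_matrix().round(3).tolist())
c=manip.calibration('wrist');im=manip.get_image('wrist');cv2.imwrite('pics/w1.png',im)
json.dump({k:(v.tolist() if hasattr(v,'tolist') else v) for k,v in c.items()},open('w1.json','w'))
```

```text
1.4 [ 0.50064132 -0.14865811  0.29945979] [[0.984, -0.179, 0.0], [-0.179, -0.984, -0.002], [0.0, 0.002, -1.0]]
```

View pics/w1.png

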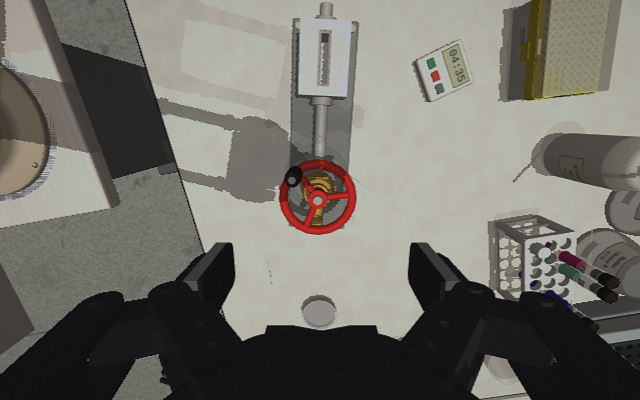

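Run:
```python
from h import *
im=cv2.imread('pics/w1.png')
crop('',270,0,370,110,6,'pics/w1b.png',im)
crop('',260,145,370,245,6,'pics/w1w.png',im)
```

```text
(no output)
```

View pics/w1b.png

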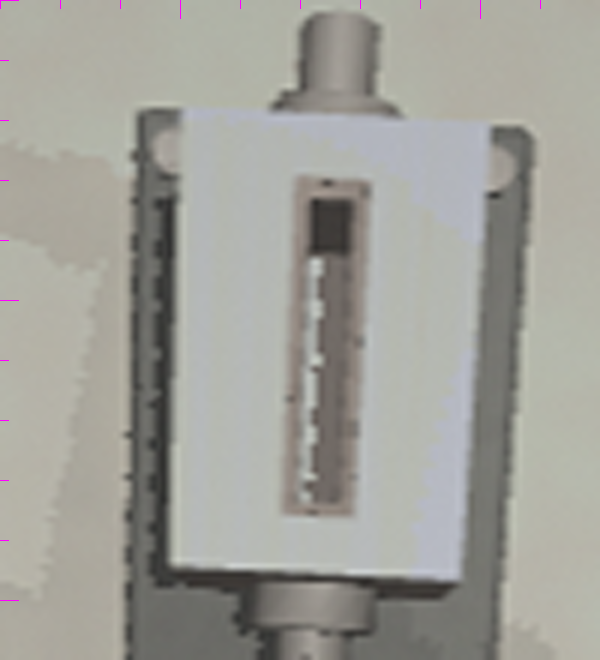

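View pics/w1w.png

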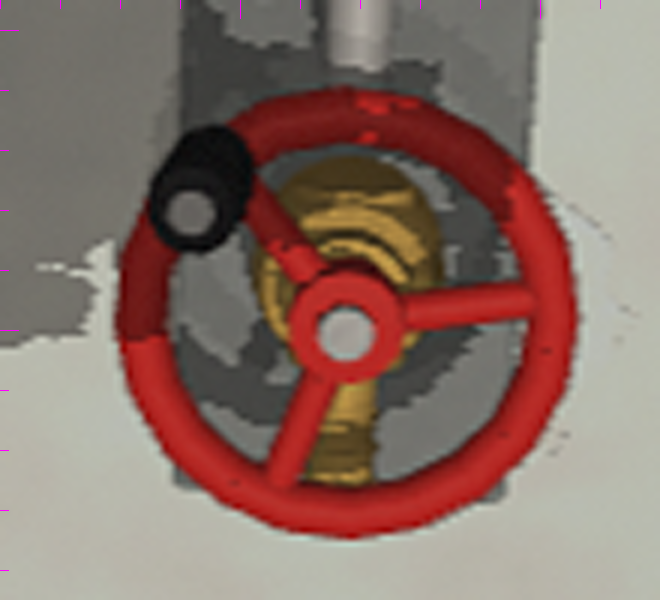

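Run:
```python
from h import *
import json
c=json.load(open('w1.json'));c['camera_from_world']=np.array(c['camera_from_world'])
B=lambda x,y,z:back(c,270+x/6-.5,0+y/6-.5,z)
W=lambda x,y,z:back(c,260+x/6-.5,145+y/6-.5,z)
k=[B(*p,.072) for p in [(180,108),(492,127),(462,580),(170,568)]]
print('block',np.mean(k,0),[np.linalg.norm(k[i]-k[i-1]).round(4) for i in range(4)])
v=k[0]-k[3];v2=k[1]-k[2];h=k[1]-k[0];h2=k[2]-k[3]
print('yaw',[np.degrees(np.arctan2(-a[0],a[1])).round(2) for a in(v,v2)],[np.degrees(np.arctan2(a[1],a[0])).round(2) for a in(h,h2)])
k=[B(*p,.072) for p in [(295,176),(372,181),(355,517),(282,513)]]
print('slot',np.mean(k,0)); a=k[0]-k[3];b=k[1]-k[2];print([np.degrees(np.arctan2(-a[0],a[1])).round(2) for a in(a,b)],[np.linalg.norm(k[i]-k[i-1]).round(4) for i in range(4)])
for z in(.084,.088):print('rim',[W(*p,z).round(4)[:2].tolist() for p in [(117,310),(578,315),(348,88),(347,538)]])
print('hub',W(345,332,.095),'grip',W(190,212,.143))
s=np.mean(k,0)
```

```text
block [ 0.52818021 -0.01408918  0.072     ] [np.float64(0.084), np.float64(0.0605), np.float64(0.0831), np.float64(0.0603)]
yaw [np.float64(-12.88), np.float64(-13.05)] [np.float64(-13.43), np.float64(-12.58)]
slot [ 0.52825097 -0.01367529  0.072     ]
[np.float64(-12.95), np.float64(-13.05)] [np.float64(0.0617), np.float64(0.0151), np.float64(0.0616), np.float64(0.0149)]
rim [[0.4405, -0.1686], [0.5395, -0.1879], [0.499, -0.13], [0.4802, -0.2302]]
rim [[0.4413, -0.1677], [0.5392, -0.1868], [0.4992, -0.1295], [0.4805, -0.2286]]
hub [ 0.48929767 -0.17954396  0.095     ] grip [ 0.46889983 -0.13939581  0.143     ]
```

Run:
```python
from h import *
plan([.46,.16,.25],-1.8)
```

```text
P [[-0.0297, -0.093, 0.0152], [-0.028, -0.0935, 0.0152], [-0.0262, -0.094, 0.0152], [-0.0244, -0.0945, 0.0153], [-0.0227, -0.0949, 0.0153]]
A [[0.003, 0.001, -0.235], [0.003, 0.001, -0.235], [0.003, 0.001, -0.235], [0.003, 0.001, -0.235], [0.003, 0.001, -0.235]]
P [[-0.0209, -0.0953, 0.0153], [-0.0191, -0.0957, 0.0153], [-0.0173, -0.096, 0.0154]]
A [[0.003, 0.001, -0.235], [0.003, 0.001, -0.235], [0.003, 0.001, -0.235]]
```

>>> send_rows --delta_pos '[[-0.03, -0.093, 0.0152], [-0.028, -0.0935, 0.0152], [-0.0262, -0.094, 0.0152], [-0.0244, -0.0945, 0.0152], [-0.0227, -0.095, 0.0153]]' --angular '[[0.003, 0.001, -0.235], [0.003, 0.001, -0.235], [0.003, 0.001, -0.235], [0.003, 0.001, -0.235], [0.003, 0.001, -0.235]]'

```text
clock: 1.87
position: [0.4741, 0.0434, 0.2683]
ee_rot: [0.0, 0.999, -0.046, 0.0]
contact_force: [1.2, -0.5, -0.7]
width: 0.0853
```

>>> send_rows --delta_pos '[[-0.021, -0.0953, 0.0153], [-0.019, -0.0957, 0.0153], [-0.0173, -0.096, 0.0153], [0, 0, 0], [0, 0, 0]]' --angular '[[0.003, 0.001, -0.235], [0.003, 0.001, -0.235], [0.003, 0.001, -0.235], [0, 0, 0], [0, 0, 0]]'

```text
clock: 2.28
position: [0.4595, 0.1599, 0.2497]
ee_rot: [0.0, 1.0, -0.015, -0.0]
contact_force: [0.1, -0.6, -0.2]
width: 0.0855
```

Run:
```python
from h import *
import json
s,r=tool();print(s['clock'],s['position'],r.as_matrix().round(3).tolist())
c=manip.calibration('wrist');im=manip.get_image('wrist');cv2.imwrite('pics/w2.png',im)
json.dump({k:(v.tolist() if hasattr(v,'tolist') else v) for k,v in c.items()},open('w2.json','w'))
print(proj(c,[[.46,.22,.098]]))
```

```text
2.2833 [0.45951136 0.15985216 0.24973978] [[1.0, -0.031, -0.001], [-0.031, -1.0, -0.001], [-0.001, 0.001, -1.0]]
[[320.22406963 126.18343163]]
```

View pics/w2.png

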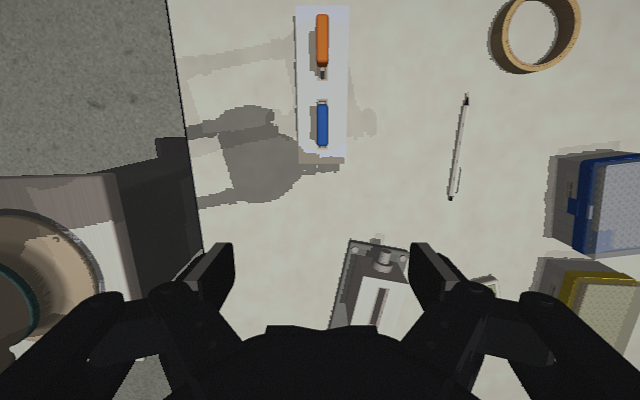

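Run:
```python
from h import *
im=cv2.imread('pics/w2.png')
crop('',280,0,365,170,4,'pics/w2b.png',im)
```

```text
(no output)
```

View pics/w2b.png

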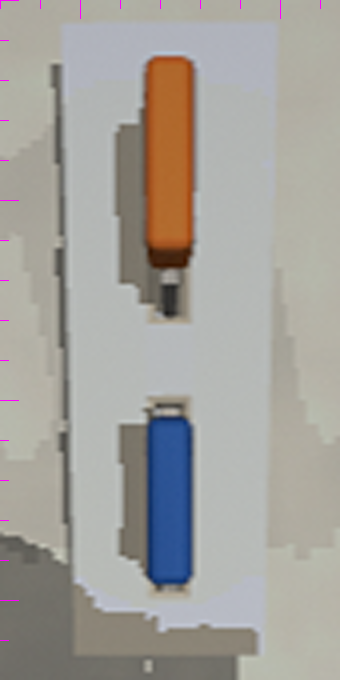

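Run:
```python
from h import *
import json
c=json.load(open('w2.json'));c['camera_from_world']=np.array(c['camera_from_world'])
B=lambda x,y,z:back(c,280+x/4-.5,y/4-.5,z)
k=[B(*p,.098) for p in [(148,417),(192,417),(192,583),(148,583)]];print('blue',np.mean(k,0),[np.linalg.norm(k[i]-k[i-1]).round(4) for i in range(4)])
k=[B(*p,.035) for p in [(62,22),(277,22),(259,655),(73,655)]];print('stand',np.mean(k,0),[np.linalg.norm(k[i]-k[i-1]).round(4) for i in range(4)])
for a in (k[0]-k[3],k[1]-k[2]):print(np.degrees(np.arctan2(-a[0],a[1])))
h=(np.mean(k,0)[:2])
print(h)
plan([.460,.2195,.12],-1.7)
```

```text
blue [0.46184676 0.221231   0.098     ] [np.float64(0.0409), np.float64(0.011), np.float64(0.0409), np.float64(0.0114)]
stand [0.46256795 0.26108173 0.035     ] [np.float64(0.1763), np.float64(0.0597), np.float64(0.1763), np.float64(0.0591)]
-2.0368262998152153
-2.2458911888446655
[0.46256795 0.26108173]
P [[-0.0013, -0.0381, 0.0813], [-0.0013, -0.0381, 0.0813], [-0.0013, -0.038, 0.0813], [-0.0012, -0.038, 0.0813]]
A [[0.004, -0.001, -0.01], [0.004, -0.001, -0.01], [0.004, -0.001, -0.01], [0.004, -0.001, -0.01]]
```

Run:
```python
from h import *
plan([.4613,.2208,.084],-2.1)
```

```text
P [[-0.0005, -0.0312, 0.083], [-0.0005, -0.0311, 0.083], [-0.0005, -0.0311, 0.083], [-0.0005, -0.0311, 0.083], [-0.0005, -0.0311, 0.083]]
A [[0.003, -0.001, 0.01], [0.003, -0.001, 0.01], [0.003, -0.001, 0.01], [0.003, -0.001, 0.01], [0.003, -0.001, 0.01]]
```

>>> send_rows --delta_pos '[[-0.0005, -0.045, 0.083], [-0.0005, -0.045, 0.083], [-0.0005, -0.045, 0.083], [-0.0005, -0.021, 0.083], [-0.0005, 0, 0.083]]' --angular '[[0.003, -0.001, 0.01], [0.003, -0.001, 0.01], [0.003, -0.001, 0.01], [0.003, -0.001, 0.01], [0.003, -0.001, 0.01]]'

```text
clock: 2.75
position: [0.4631, 0.2213, 0.0836]
ee_rot: [-0.001, 1.0, -0.02, 0.001]
contact_force: [0.7, -0.2, 0.2]
width: 0.0853
```

>>> send_rows --delta_pos '[[0, 0, 0], [0, 0, 0]]' --angular '[[0, 0, 0], [0, 0, 0]]'

```text
clock: 2.92
position: [0.4612, 0.2199, 0.0836]
ee_rot: [0.0, 1.0, -0.02, -0.001]
contact_force: [1.3, 0.1, 0.7]
width: 0.0856
```

Run:
```python
from h import *
s,r=tool();print(s['clock'],s['position'],s['contact_force'],r.as_matrix().round(4).tolist())
```

```text
2.9167 [0.46123086 0.21990404 0.08364202] [1.25130013 0.09733765 0.73973714] [[0.9992, -0.0394, -0.003], [-0.0394, -0.9992, -0.0004], [-0.003, 0.0005, -1.0]]
```

>>> send_rows --delta_pos '[[0, 0, 0], [0, 0, 0], [0, 0, 0], [0, 0, 0], [0, 0, 0]]' --angular '[[0, 0, 0], [0, 0, 0], [0, 0, 0], [0, 0, 0], [0, 0, 0]]' --hand 0 --squeeze 50

```text
clock: 3.33
position: [0.4623, 0.2223, 0.0857]
ee_rot: [-0.001, 1.0, -0.018, 0.001]
contact_force: [0.3, -0.2, 0.4]
width: 0.0253
```

>>> send_rows --delta_pos '[[0, 0, 0], [0, 0, 0], [0, 0, 0]]' --angular '[[0, 0, 0], [0, 0, 0], [0, 0, 0]]'

```text
clock: 3.58
position: [0.4623, 0.2224, 0.0854]
ee_rot: [-0.001, 1.0, -0.018, 0.001]
contact_force: [-0.1, -0.4, 6.2]
width: 0.0095
```

>>> send_rows --delta_pos '[[0, 0, 0]]' --angular '[[0, 0, 0]]'

```text
clock: 3.67
position: [0.4623, 0.2224, 0.0854]
ee_rot: [-0.001, 1.0, -0.018, 0.001]
contact_force: [-1.0, -0.9, 5.7]
width: 0.0094
```

Run:
```python
from h import *
s,r=tool();print(s['clock'],s['position'],s['contact_force'],s['width'],r.as_matrix().round(4).tolist())
crop('wrist',220,150,420,340,4,'pics/w3.png')
```

```text
3.6667 [0.46233078 0.2224111  0.08541842] [-1.03623588 -0.91410635  5.70679652] 0.009355960004982455 [[0.9993, -0.0362, 0.0024], [-0.0362, -0.9993, 0.0018], [0.0024, -0.0019, -1.0]]
```

View pics/w3.png

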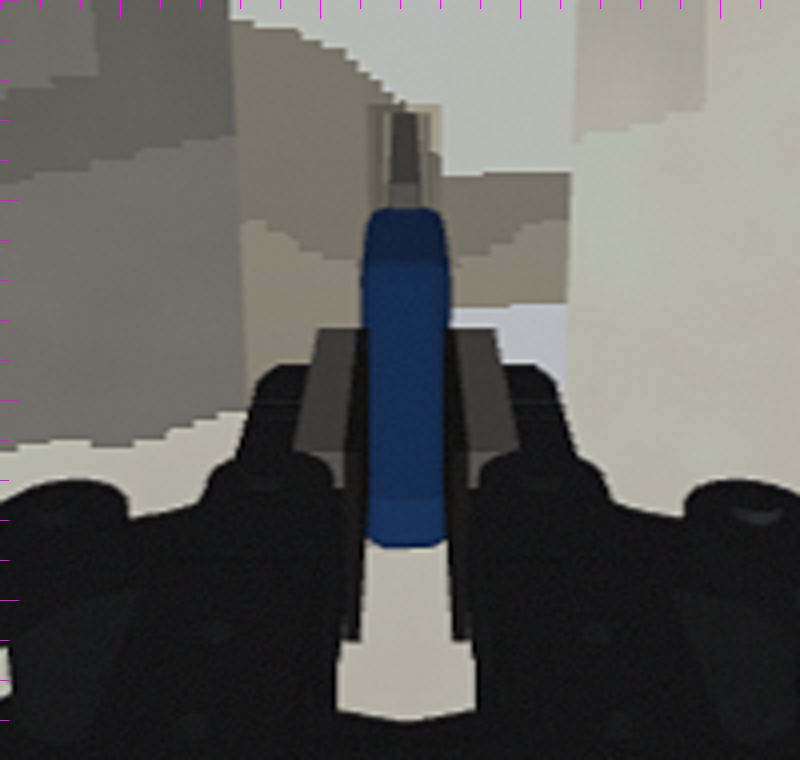

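Run:
```python
from h import *
c=manip.calibration('wrist');s,r=tool()
for (x,y) in [(404,262),(404,497),(404,547)]:
    p=back(c,220+x/4-.5,150+y/4-.5,.098);print(p,r.inv().apply(p-s['position']))
plan([.4623,.2224,.185])
```

```text
[0.4621816  0.24217114 0.098     ] [-0.00082267 -0.01979232 -0.01256571]
[0.4609278  0.20896733 0.098     ] [-0.00087367  0.01343506 -0.01262599]
[0.46064186 0.20139502 0.098     ] [-0.0008853   0.02101274 -0.01263974]
P [[0.0002, -0.0002, -0.083], [0.0002, -0.0002, -0.083], [0.0002, -0.0002, -0.083]]
A [[0.0, 0.0, 0.0], [0.0, 0.0, 0.0], [0.0, 0.0, 0.0]]
```

>>> send_rows --delta_pos '[[0, 0, -0.04], [0, 0, -0.08], [0, 0, -0.08], [0, 0, -0.04], [0, 0, 0]]' --angular '[[0, 0, 0], [0, 0, 0], [0, 0, 0], [0, 0, 0], [0, 0, 0]]'

```text
clock: 4.13
position: [0.464, 0.223, 0.1841]
ee_rot: [-0.002, 1.0, -0.018, 0.004]
contact_force: [0.7, -0.2, -1.9]
width: 0.0095
```

Run:
```python
from h import *
s,r=tool();print(s['clock'],s['position'],s['contact_force'],s['width'])
plan([.5283,-.0132,.19],-13,n=9)
```

```text
4.1333 [0.46395402 0.22303354 0.18414449] [ 0.71210098 -0.20016402 -1.85259349] 0.00948581972069079
P [[0.0203, 0.0649, -0.0017], [0.0216, 0.0645, -0.0017], [0.023, 0.064, -0.0017], [0.0243, 0.0635, -0.0017], [0.0257, 0.063, -0.0017]]
A [[-0.007, -0.01, 0.265], [-0.007, -0.01, 0.265], [-0.007, -0.01, 0.265], [-0.007, -0.01, 0.265], [-0.007, -0.01, 0.265]]
P [[0.027, 0.0624, -0.0017], [0.0283, 0.0618, -0.0017], [0.0296, 0.0612, -0.0016], [0.0309, 0.0606, -0.0016]]
A [[-0.007, -0.01, 0.265], [-0.007, -0.01, 0.265], [-0.007, -0.01, 0.265], [-0.007, -0.01, 0.265]]
```

>>> send_rows --delta_pos '[[0.0203, 0.065, -0.0017], [0.0216, 0.0645, -0.0017], [0.023, 0.064, -0.0017], [0.0243, 0.0635, -0.0017], [0.0257, 0.063, -0.0017]]' --angular '[[-0.007, -0.01, 0.265], [-0.007, -0.01, 0.265], [-0.007, -0.01, 0.265], [-0.007, -0.01, 0.265], [-0.007, -0.01, 0.265]]'

```text
clock: 4.55
position: [0.4962, 0.0898, 0.182]
ee_rot: [0.001, 0.997, -0.071, -0.003]
contact_force: [0.5, 0.6, -1.9]
width: 0.0093
```

>>> send_rows --delta_pos '[[0.027, 0.0624, -0.0017], [0.0283, 0.0618, -0.0017], [0.0296, 0.0612, -0.0017], [0.031, 0.0606, -0.0017], [0, 0, 0]]' --angular '[[-0.007, -0.01, 0.265], [-0.007, -0.01, 0.265], [-0.007, -0.01, 0.265], [-0.007, -0.01, 0.265], [0, 0, 0]]'

```text
clock: 4.97
position: [0.5267, -0.0186, 0.1847]
ee_rot: [0.003, 0.993, -0.115, -0.004]
contact_force: [0.3, 0.3, -1.7]
width: 0.0094
```

>>> send_rows --delta_pos '[[0, 0, 0], [0, 0, 0]]' --angular '[[0, 0, 0], [0, 0, 0]]'

```text
clock: 5.13
position: [0.5248, -0.0136, 0.1851]
ee_rot: [0.001, 0.994, -0.114, -0.005]
contact_force: [0.0, -0.2, -1.5]
width: 0.0095
```

Run:
```python
from h import *
s,r=tool();print(s['clock'],s['position'],s['contact_force'],s['width'],r.as_matrix().round(4).tolist())
crop('scene',290,110,410,260,5,'pics/s4.png'); crop('wrist',220,80,420,340,3,'pics/w4.png')
plan([.5283,-.0132,.155],-13,n=1)
```

```text
5.1333 [ 0.52476422 -0.013621    0.18508007] [ 0.02954639 -0.18633374 -1.46427725] 0.00948307170362367 [[0.9741, -0.2257, -0.0104], [-0.2258, -0.9742, -0.0012], [-0.0098, 0.0035, -0.9999]]
P [[0.0087, -0.0018, 0.0768]]
A [[0.046, 0.105, 0.009]]
```

View pics/s4.png

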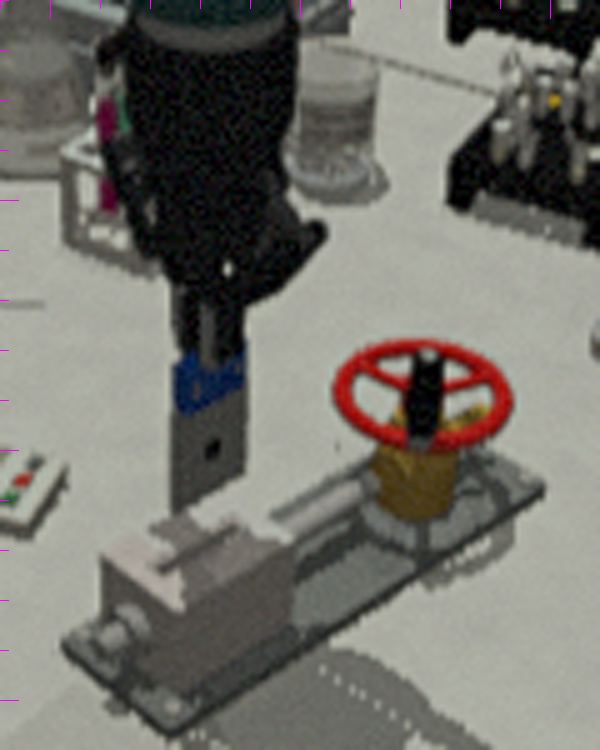

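View pics/w4.png

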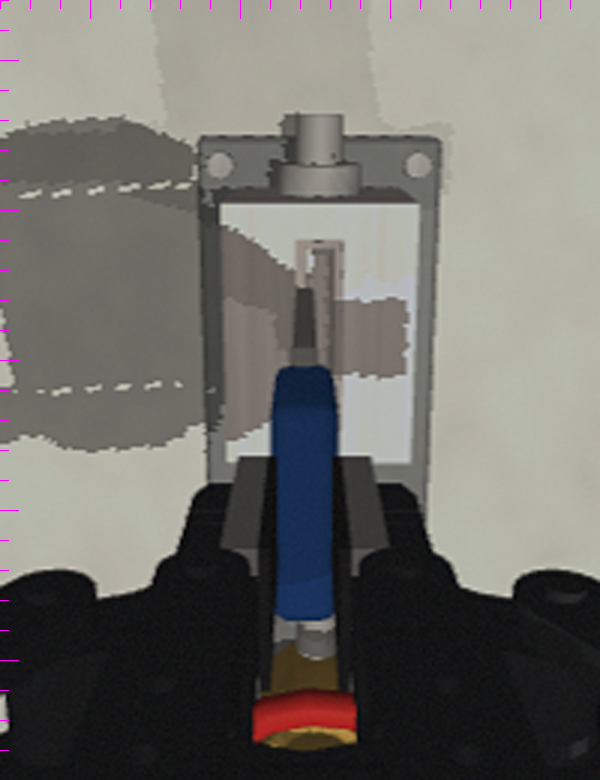

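>>> send_rows --delta_pos '[[0.0087, -0.0018, 0.035], [0, 0, 0.035], [0, 0, 0], [0, 0, 0]]' --angular '[[0.045, 0.105, 0.009], [0, 0, 0], [0, 0, 0], [0, 0, 0]]'

```text
clock: 5.57
position: [0.5284, -0.0133, 0.158]
ee_rot: [0.0, 0.994, -0.113, -0.0]
contact_force: [0.3, 0.0, -1.3]
width: 0.0096
```

Run:
```python
from h import *
s,r=tool();print(s['clock'],s['position'],s['contact_force'],s['width'],r.as_matrix().round(4).tolist())
crop('scene',300,150,370,250,6,'pics/s5.png'); crop('wrist',260,130,360,300,4,'pics/w5.png')
plan([.5283,-.0132,.135],-13,n=1)
```

```text
5.5667 [ 0.52839404 -0.01325209  0.15796472] [ 0.29183814  0.01736585 -1.25310812] 0.009550309452714255 [[0.9744, -0.2247, -0.0004], [-0.2247, -0.9744, -0.0004], [-0.0003, 0.0004, -1.0]]
P [[-0.0039, -0.0005, 0.0605]]
A [[0.003, -0.037, -0.002]]
```

View pics/s5.png

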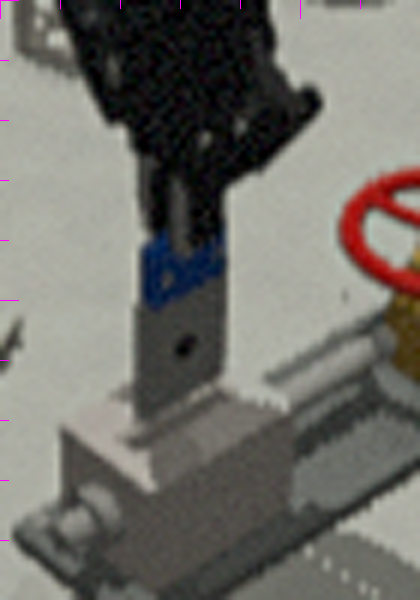

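View pics/w5.png

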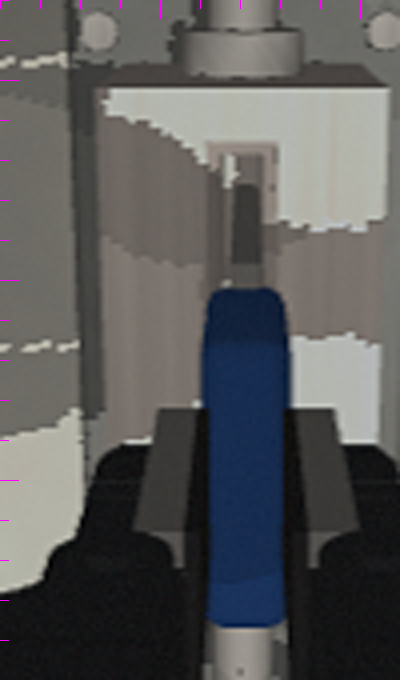

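Run:
```python
from h import *
c=manip.calibration('wrist');s,r=tool();print(s['position'])
f=lambda x,y,z:r.inv().apply(back(c,260+x/4-.5,130+y/4-.5,z)-[.5283,-.0132,.158])*1000
print('blade',f(234,184,.0805),f(262,184,.0805),'slot out',f(207,143,.072),f(277,143,.072),'in',f(220,152,.072))
```

```text
[ 0.52970392 -0.0137356   0.1591891 ]
blade [ -1.53055915 -22.72920831  77.48975987] [  4.12974722 -22.71948924  77.50656087] slot out [ -7.1906085  -29.77968447  85.97112582] [  7.3432727  -29.75659222  86.01426497] in [ -4.50505088 -27.89400796  85.97959714]
```

>>> send_rows --delta_pos '[[-0.0035, -0.0025, 0.02], [0, 0, 0.015], [0, 0, 0]]' --angular '[[0, 0, 0], [0, 0, 0], [0, 0, 0]]'

```text
clock: 5.92
position: [0.5272, -0.0127, 0.1434]
ee_rot: [0.0, 0.994, -0.114, -0.0]
contact_force: [-0.9, 0.9, -1.3]
width: 0.0094
```

Run:
```python
from h import *
s,r=tool();print(s['clock'],s['position'],s['contact_force'],s['width'],r.as_matrix().round(4).tolist())
c=manip.calibration('wrist')
crop('wrist',260,130,360,300,4,'pics/w6.png')
```

```text
5.9167 [ 0.52720639 -0.01273514  0.14335343] [-0.89337266  0.86199733 -1.27286166] 0.009428203343011069 [[0.9741, -0.2259, -0.0005], [-0.2259, -0.9741, -0.0005], [-0.0004, 0.0006, -1.0]]
```

View pics/w6.png

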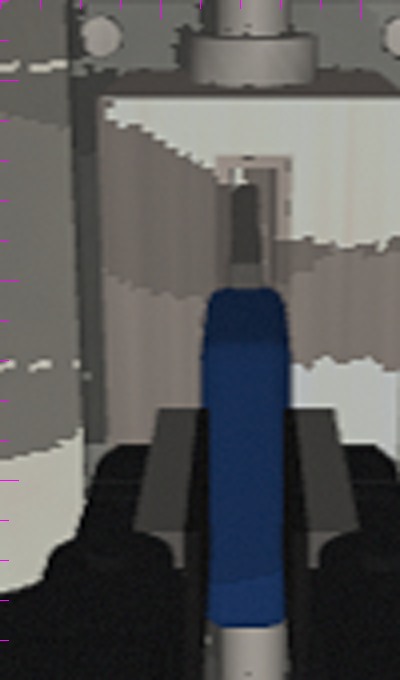

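>>> send_rows --delta_pos '[[0.003, 0, 0.0], [0, 0, 0.02], [0, 0, 0.02], [0, 0, 0]]' --angular '[[0, 0, 0], [0, 0, 0], [0, 0, 0], [0, 0, 0]]'

```text
clock: 6.3
position: [0.5282, -0.0132, 0.1266]
ee_rot: [0.0, 0.993, -0.114, -0.001]
contact_force: [-1.3, 1.1, -1.5]
width: 0.0097
```

Run:
```python
from h import *
s,r=tool();print(s['clock'],s['position'],s['contact_force'],s['moment'],s['width'],r.as_matrix().round(4).tolist())
crop('wrist',260,130,360,300,4,'pics/w7.png')
```

```text
6.3 [ 0.52821796 -0.0132077   0.12664625] [-1.29702755  1.13426515 -1.46149501] [-0.00120545 -0.00591123 -0.00143736] 0.009725404666681942 [[0.9741, -0.2263, -0.0015], [-0.2263, -0.9741, -0.0003], [-0.0014, 0.0007, -1.0]]
```

View pics/w7.png

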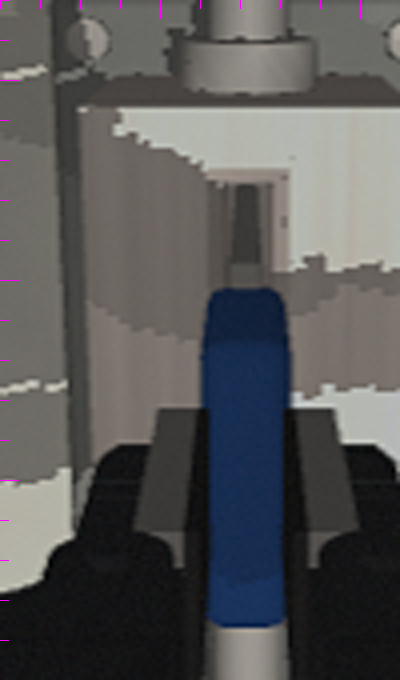

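The blade is inside the slot and centred. I'll keep lowering it to the floor.

>>> send_rows --delta_pos '[[0, 0, 0.02], [0, 0, 0.02], [0, 0, 0.01], [0, 0, 0]]' --angular '[[0, 0, 0], [0, 0, 0], [0, 0, 0], [0, 0, 0]]'

```text
clock: 6.68
position: [0.5285, -0.0132, 0.1071]
ee_rot: [0.0, 0.994, -0.114, -0.0]
contact_force: [-0.4, 1.3, -1.2]
width: 0.0094
```

Run:
```python
from h import *
s,r=tool();print(s['clock'],s['position'],s['contact_force'],s['moment'],s['width'],r.as_matrix().round(4).tolist())
```

```text
6.6833 [ 0.52852875 -0.01319324  0.10709908] [-0.41317948  1.32292617 -1.18511586] [ 0.05219172  0.04133022 -0.01644413] 0.009449752841723677 [[0.9741, -0.2261, -0.0009], [-0.2261, -0.9741, -0.0005], [-0.0007, 0.0006, -1.0]]
```

>>> send_rows --delta_pos '[[0, 0, 0.005], [0, 0, 0.004], [0, 0, 0]]' --angular '[[0, 0, 0], [0, 0, 0], [0, 0, 0]]'

```text
clock: 6.93
position: [0.5295, -0.0133, 0.1048]
ee_rot: [0.0, 0.994, -0.114, 0.001]
contact_force: [-0.4, -0.3, -1.7]
width: 0.0095
```

Run:
```python
from h import *
s,r=tool();print(s['clock'],s['position'],s['contact_force'],s['moment'],s['width'],r.as_matrix().round(4).tolist())
```

```text
6.9333 [ 0.52952931 -0.01333953  0.10480897] [-0.41922416 -0.29592079 -1.66417149] [ 0.02096251  0.04388971 -0.01242223] 0.009490123136895305 [[0.9741, -0.2261, 0.0018], [-0.2261, -0.9741, -0.0009], [0.0019, 0.0005, -1.0]]
```

>>> send_rows --delta_pos '[[-0.001, 0, 0.003], [0, 0, 0.002], [0, 0, 0]]' --angular '[[0, 0, 0], [0, 0, 0], [0, 0, 0]]'

```text
clock: 7.18
position: [0.5304, -0.0136, 0.1044]
ee_rot: [0.001, 0.994, -0.114, 0.003]
contact_force: [-0.2, -0.5, 6.1]
width: 0.0092
```

>>> send_rows --delta_pos '[[0, 0, 0.003], [0, 0, 0]]' --angular '[[0, 0, 0], [0, 0, 0]]'

```text
clock: 7.35
position: [0.5311, -0.0137, 0.1044]
ee_rot: [0.001, 0.994, -0.114, 0.004]
contact_force: [-1.2, -0.4, 9.7]
width: 0.0092
```

>>> send_rows --delta_pos '[[0, 0, -0.003], [0, 0, 0], [0, 0, 0], [0, 0, 0], [0, 0, 0]]' --angular '[[0, 0, 0], [0, 0, 0], [0, 0, 0], [0, 0, 0], [0, 0, 0]]' --hand 70

```text
clock: 7.77
position: [0.529, -0.0132, 0.1027]
ee_rot: [0.0, 0.994, -0.114, 0.001]
contact_force: [0.1, -0.1, 0.4]
width: 0.0689
```

Run:
```python
from h import *
s,r=tool();print(s['clock'],s['position'],s['contact_force'],s['width'])
crop('scene',300,150,400,250,6,'pics/s8.png')
plan([.528,-.0135,.235],-13,vmax=.038)
```

```text
7.7667 [ 0.52895001 -0.01318758  0.10267828] [ 0.08654733 -0.14423471  0.43412466] 0.0689410911530885
P [[-0.0004, 0.0004, -0.0827], [-0.0005, 0.0004, -0.0827], [-0.0005, 0.0003, -0.0827], [-0.0005, 0.0003, -0.0827]]
A [[0.001, -0.005, -0.004], [0.001, -0.005, -0.004], [0.001, -0.005, -0.004], [0.001, -0.005, -0.004]]
```

View pics/s8.png

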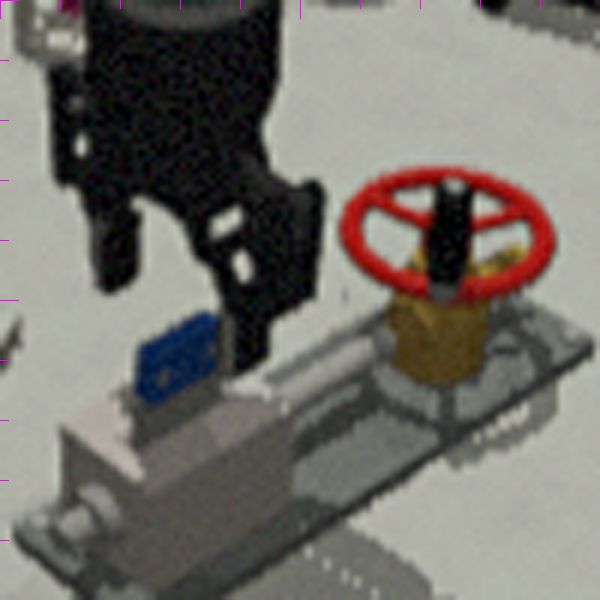

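>>> send_rows --delta_pos '[[-0.0004, 0.0004, -0.08], [-0.0005, 0.0004, -0.08], [-0.0005, 0.0003, -0.08], [-0.0005, 0.0003, -0.06], [0, 0, 0]]' --angular '[[0.001, -0.005, -0.004], [0.001, -0.005, -0.004], [0.001, -0.005, -0.004], [0.001, -0.005, -0.004], [0, 0, 0]]' --hand 70

```text
clock: 8.23
position: [0.5314, -0.014, 0.2284]
ee_rot: [0.0, 0.994, -0.113, 0.006]
contact_force: [0.7, 0.1, 1.2]
width: 0.0702
```

Run:
```python
from h import *
s,r=tool();print(s['clock'],s['position'])
plan([.4689,-.1394,.20],-13)
```

```text
8.2333 [ 0.53139181 -0.01404617  0.2283609 ]
P [[-0.0206, 0.0851, 0.0174], [-0.0206, 0.0851, 0.0175], [-0.0205, 0.0851, 0.0176], [-0.0205, 0.0851, 0.0177]]
A [[-0.002, -0.035, 0.0], [-0.002, -0.035, 0.0], [-0.002, -0.035, 0.0], [-0.002, -0.035, 0.0]]
```

>>> send_rows --delta_pos '[[-0.0206, 0.085, 0.0175], [-0.0206, 0.085, 0.0175], [-0.0205, 0.085, 0.0175], [-0.0205, 0.085, 0.0175], [0, 0, 0]]' --angular '[[-0.002, -0.03, 0.0], [-0.002, -0.03, 0.0], [-0.002, -0.03, 0.0], [-0.002, -0.03, 0.0], [0, 0, 0]]' --hand 75

```text
clock: 8.65
position: [0.4616, -0.1428, 0.1929]
ee_rot: [0.001, 0.993, -0.115, -0.007]
contact_force: [-0.1, -0.6, -0.3]
width: 0.0752
```

>>> send_rows --delta_pos '[[0, 0, 0], [0, 0, 0]]' --angular '[[0, 0, 0], [0, 0, 0]]'

```text
clock: 8.82
position: [0.4654, -0.1383, 0.1946]
ee_rot: [-0.001, 0.994, -0.114, -0.005]
contact_force: [0.2, -0.1, 0.4]
width: 0.075
```

Run:
```python
from h import *
s,r=tool();print(s['clock'],s['position'],r.as_matrix().round(4).tolist())
c=manip.calibration('wrist');print(proj(c,[[.4689,-.1394,.143],[.4689,-.1394,.093],[.528,-.0138,.117]]))
im=manip.get_image('wrist');cv2.imwrite('pics/w9.png',im)
plan([.4689,-.1394,.121],-13)
```

```text
8.8167 [ 0.46544313 -0.13830761  0.1946289 ] [[0.9741, -0.2258, -0.0094], [-0.2258, -0.9742, 0.0025], [-0.0097, -0.0003, -1.0]]
[[327.45439531 213.2718763 ]
 [326.78708965 196.15881058]
 [369.48350626  18.08670389]]
P [[0.0051, 0.0009, 0.0923], [0.0046, 0.0009, 0.0924]]
A [[-0.0, 0.058, 0.003], [-0.0, 0.058, 0.003]]
```

View pics/w9.png

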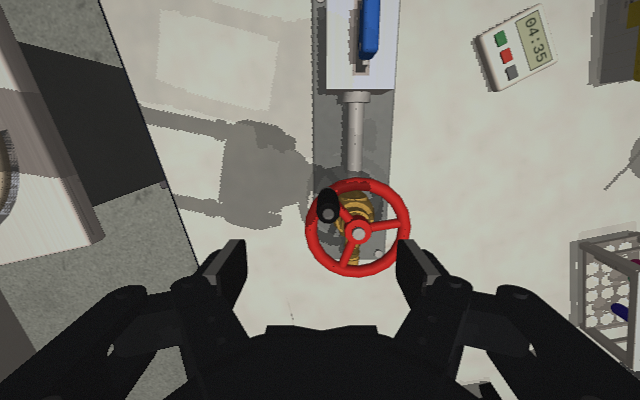

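>>> send_rows --delta_pos '[[0.006, 0.001, 0.09], [0.004, 0.001, 0.09], [0, 0, 0], [0, 0, 0]]' --angular '[[0, 0.06, 0.003], [0, 0.06, 0.003], [0, 0, 0], [0, 0, 0]]'

```text
clock: 9.2
position: [0.4678, -0.1386, 0.1221]
ee_rot: [-0.0, 0.994, -0.112, -0.002]
contact_force: [0.5, -0.2, 0.6]
width: 0.0748
```

Run:
```python
from h import *
s,r=tool();print(s['clock'],s['position'],s['contact_force'],r.as_matrix().round(4).tolist())
plan([.4689,-.1394,.121],-13)
```

```text
9.2 [ 0.46783118 -0.13858666  0.12206901] [ 0.51589212 -0.20227428  0.57382184] [[0.9747, -0.2235, -0.0036], [-0.2235, -0.9747, 0.0013], [-0.0038, -0.0004, -1.0]]
P [[0.0031, 0.0014, 0.0027]]
A [[-0.005, 0.048, 0.019]]
```

>>> send_rows --delta_pos '[[0.003, 0.0014, 0.0027], [0, 0, 0], [0, 0, 0], [0, 0, 0], [0, 0, 0]]' --angular '[[0, 0.04, 0.015], [0, 0, 0], [0, 0, 0], [0, 0, 0], [0, 0, 0]]' --hand 0 --squeeze 80

```text
clock: 9.62
position: [0.4702, -0.1411, 0.1232]
ee_rot: [0.001, 0.993, -0.114, 0.003]
contact_force: [-1.8, 2.1, 14.1]
width: 0.015
```

>>> send_rows --delta_pos '[[0, 0, 0], [0, 0, 0], [0, 0, 0]]' --angular '[[0, 0, 0], [0, 0, 0], [0, 0, 0]]'

```text
clock: 9.87
position: [0.4702, -0.1411, 0.1235]
ee_rot: [0.001, 0.993, -0.114, 0.003]
contact_force: [-2.2, 1.0, 7.2]
width: 0.0145
```

```bash
cat >> h.py <<'E'
SLOT=np.array([.5282,-.0138]);WH=np.array([.490,-.1795]);UY=np.radians(-13.)
def wheelq(p=None):
    p=tool()[0]['position'] if p is None else p
    d=np.array(p)[:2]-WH;x=d@[np.cos(UY),np.sin(UY)];y=d@[-np.sin(UY),np.cos(UY)]
    return np.arctan2(-y,-x),np.hypot(x,y)
def circ(dq,steps,z=.121,yaw=-13.,r=.045,q0=None):
    """rows leading grip by dq rad per row"""
    s,rt=tool();q=wheelq()[0] if q0 is None else q0
    p=s['position'].copy();out=[]
    for i in range(steps):
        q+=dq;a=np.array([-r*np.cos(q),-r*np.sin(q)])
        t=WH+np.array([a[0]*np.cos(UY)-a[1]*np.sin(UY),a[0]*np.sin(UY)+a[1]*np.cos(UY)])
        t=np.r_[t,z]; out.append(np.round(rt.inv().apply(t-p)/.4,3).tolist());p=t
    print('q0',q-dq*steps)
    for i in range(0,steps,5):print(out[i:i+5])
E
python3 - <<'E'
from h import *
s,r=tool();print(s['clock'],s['position'],s['contact_force'],s['width'],r.as_matrix().round(4).tolist(),wheelq())
circ(-np.radians(20),16)
E
```

```text
9.8667 [ 0.47022481 -0.14105518  0.12348918] [-2.19023155  1.00417761  7.16889327] 0.014516238433056312 [[0.9739, -0.2268, 0.0053], [-0.2268, -0.9739, -0.0017], [0.0056, 0.0005, -1.0]] (np.float64(-0.8688193580498201), np.float64(0.04323265023180047))
q0 -0.8688193580498176
[[0.031, -0.023, 0.006], [0.038, -0.007, 0.0], [0.039, 0.007, 0.0], [0.034, 0.019, 0.0], [0.025, 0.03, 0.0]]
[[0.014, 0.037, 0.0], [0.0, 0.039, 0.0], [-0.013, 0.037, -0.0], [-0.025, 0.03, -0.0], [-0.034, 0.02, -0.0]]
[[-0.038, 0.007, -0.0], [-0.039, -0.007, -0.0], [-0.034, -0.019, -0.0], [-0.025, -0.03, -0.0], [-0.014, -0.037, -0.0]]
[[-0.0, -0.039, -0.0]]
```

Run:
```python
from h import *
circ(-np.radians(15),10)
```

```text
q0 -0.8688193580498211
[[0.022, -0.019, 0.006], [0.028, -0.009, 0.0], [0.029, -0.001, 0.0], [0.029, 0.006, 0.0], [0.026, 0.013, 0.0]]
[[0.022, 0.02, 0.0], [0.016, 0.025, 0.0], [0.009, 0.028, 0.0], [0.001, 0.029, 0.0], [-0.006, 0.029, -0.0]]
```

>>> send_rows --delta_pos '[[0.022, -0.018, 0], [0.028, -0.009, 0.0], [0.029, -0.001, 0.0], [0.029, 0.006, 0.0], [0.026, 0.013, 0.0]]' --angular '[[0, 0, 0], [0, 0, 0], [0, 0, 0], [0, 0, 0], [0, 0, 0]]'

```text
clock: 10.28
position: [0.5225, -0.1505, 0.1234]
ee_rot: [0.002, 0.994, -0.113, 0.001]
contact_force: [-7.1, -2.4, 10.1]
width: 0.0141
```

Run:
```python
from h import *
s,r=tool();print(s['clock'],s['position'],s['contact_force'],s['moment'],s['width'],r.as_matrix().round(4).tolist(),np.degrees(wheelq()[0]),wheelq()[1])
circ(-np.radians(15),5)
```

```text
10.2833 [ 0.52248458 -0.150523    0.12338157] [-7.10163185 -2.39346251 10.12379639] [-4.50870492e-01  1.27163528e+00 -5.49430366e-04] 0.01408816280568266 [[0.9743, -0.2252, 0.0013], [-0.2252, -0.9743, -0.0033], [0.002, 0.0029, -1.0]] -125.26629932046431 0.04353061475198843
q0 -2.1863093649308385
[[0.024, 0.017, 0.006], [0.016, 0.025, 0.0], [0.009, 0.028, 0.0], [0.001, 0.029, 0.0], [-0.006, 0.029, 0.0]]
```

>>> send_rows --delta_pos '[[0.022, 0.018, 0.0], [0.016, 0.025, 0.0], [0.009, 0.028, 0.0], [0.001, 0.029, 0.0], [-0.006, 0.029, 0.0]]' --angular '[[0, 0, 0], [0, 0, 0], [0, 0, 0], [0, 0, 0], [0, 0, 0]]'

```text
clock: 10.7
position: [0.5292, -0.2033, 0.1235]
ee_rot: [-0.001, 0.993, -0.114, 0.003]
contact_force: [0.6, 4.5, 6.7]
width: 0.014
```

Run:
```python
from h import *
s,r=tool();print(s['clock'],s['position'],s['contact_force'],s['moment'],s['width'],r.as_matrix().round(4).tolist(),np.degrees(wheelq()[0]),wheelq()[1])
circ(-np.radians(15),10)
```

```text
10.7 [ 0.52923336 -0.20325126  0.12350338] [0.61256865 4.45392236 6.66115543] [ 0.65753023  0.09115783 -0.03570748] 0.013965899748246888 [[0.9739, -0.2271, 0.0065], [-0.2271, -0.9739, 0.0007], [0.0062, -0.0021, -1.0]] 161.80994453529098 0.045862607324703514
q0 2.824116294610233
[[-0.015, 0.026, 0.006], [-0.019, 0.022, -0.0], [-0.024, 0.017, -0.0], [-0.028, 0.01, -0.0], [-0.029, 0.002, -0.0]]
[[-0.029, -0.005, -0.0], [-0.026, -0.013, -0.0], [-0.022, -0.019, -0.0], [-0.017, -0.024, -0.0], [-0.01, -0.028, -0.0]]
```

Now at 162° from the stop.

>>> send_rows --delta_pos '[[-0.014, 0.026, 0.0], [-0.019, 0.022, 0], [-0.024, 0.017, 0], [-0.028, 0.01, 0], [-0.029, 0.002, 0]]' --angular '[[0, 0, 0], [0, 0, 0], [0, 0, 0], [0, 0, 0], [0, 0, 0]]'

```text
clock: 11.12
position: [0.4783, -0.2253, 0.1235]
ee_rot: [0.002, 0.993, -0.114, 0.005]
contact_force: [4.4, 0.3, 4.6]
width: 0.014
```

Run:
```python
from h import *
s,r=tool();print(s['clock'],s['position'],s['contact_force'],s['moment'],s['width'],r.as_matrix().round(4).tolist(),np.degrees(wheelq()[0]),wheelq()[1])
circ(-np.radians(15),5)
```

```text
11.1167 [ 0.47829119 -0.22529292  0.12351285] [4.41636681 0.30155037 4.58138624] [ 0.11944979 -0.65771635 -0.01761559] 0.01404142747102056 [[0.9738, -0.2273, 0.0095], [-0.2273, -0.9738, -0.0045], [0.0102, 0.0022, -0.9999]] 88.65730870104136 0.047266140935599756
q0 1.547361942790189
[[-0.029, -0.01, 0.006], [-0.027, -0.012, -0.0], [-0.023, -0.018, -0.0], [-0.017, -0.024, -0.0], [-0.011, -0.027, -0.0]]
```

>>> send_rows --delta_pos '[[-0.029, -0.008, 0], [-0.027, -0.012, 0], [-0.023, -0.018, 0], [-0.017, -0.024, 0], [-0.011, -0.027, 0]]' --angular '[[0, -0.03, 0], [0, -0.03, 0], [0, -0.03, 0], [0, 0, 0], [0, 0, 0]]'

```text
clock: 11.53
position: [0.4444, -0.1808, 0.1235]
ee_rot: [0.002, 0.993, -0.114, 0.001]
contact_force: [6.6, -3.5, 3.9]
width: 0.0144
```

Run:
```python
from h import *
s,r=tool();print(s['clock'],s['position'],s['contact_force'],s['moment'],s['width'],r.as_matrix().round(4).tolist(),np.degrees(wheelq()[0]),wheelq()[1])
circ(-np.radians(10),5)
```

```text
11.5333 [ 0.44441923 -0.18078412  0.12350196] [ 6.63028577 -3.51979653  3.94195831] [-0.71896442 -1.14382616 -0.07024443] 0.014418627923913489 [[0.9738, -0.2273, 0.0024], [-0.2273, -0.9738, -0.0043], [0.0033, 0.0037, -1.0]] 14.613728495138995 0.045598858574482384
q0 0.25505767823269154
[[-0.002, -0.02, 0.006], [0.0, -0.02, -0.0], [0.003, -0.019, -0.0], [0.007, -0.018, -0.0], [0.01, -0.017, -0.0]]
```

>>> send_rows --delta_pos '[[-0.002, -0.015, 0], [0, -0.013, 0], [0, -0.005, 0], [0, 0, 0]]' --angular '[[0, 0, 0], [0, 0, 0], [0, 0, 0], [0, 0, 0]]'

```text
clock: 11.87
position: [0.4458, -0.1711, 0.1235]
ee_rot: [0.006, 0.994, -0.112, 0.0]
contact_force: [0.2, -13.4, 5.4]
width: 0.014
```

Run:
```python
from h import *
s,r=tool();print(s['clock'],s['position'],s['contact_force'],s['moment'],s['width'],r.as_matrix().round(4).tolist(),np.degrees(wheelq()[0]),wheelq()[1])
```

```text
11.8667 [ 0.44579648 -0.17111063  0.12350036] [  0.17670397 -13.37004223   5.38499215] [-2.25876348  0.08591955 -0.00869758] 0.013959714527878512 [[0.9749, -0.2227, -0.0012], [-0.2227, -0.9748, -0.0119], [0.0015, 0.0118, -0.9999]] 2.25366713393607 0.04499258510662543
```

>>> send_rows --delta_pos '[[0.001, -0.006, 0], [0, -0.004, 0], [0, 0, 0]]' --angular '[[0, 0, 0], [0, 0, 0], [0, 0, 0]]'

```text
clock: 12.12
position: [0.4459, -0.1708, 0.1236]
ee_rot: [0.009, 0.994, -0.111, -0.001]
contact_force: [-4.1, -23.5, 4.4]
width: 0.014
```

Run:
```python
from h import *
s,r=tool();print(s['clock'],s['position'],s['contact_force'],s['moment'],s['width'],r.as_matrix().round(4).tolist(),np.degrees(wheelq()[0]),wheelq()[1])
c=manip.calibration('wrist'); im=manip.get_image('wrist');cv2.imwrite('pics/w10.png',im);crop('',250,150,450,330,4,'pics/w10c.png',im)
for q in (0,):print(proj(c,[[*WH,.091]]))
```

```text
12.1167 [ 0.44591138 -0.17083875  0.12355611] [ -4.14530996 -23.49232042   4.44325887] [-3.79715155  0.77848492 -0.03499501] 0.014009140147806945 [[0.9753, -0.221, -0.0038], [-0.2211, -0.9751, -0.0184], [0.0003, 0.0188, -0.9998]] 1.8857222243802758 0.04493131779619984
[[388.53973084 218.78124784]]
```

View pics/w10.png

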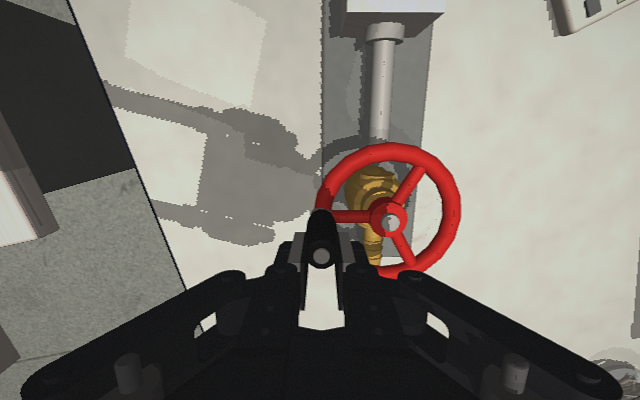

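Run:
```python
from h import *
q=np.radians(np.arange(0,361,15));P=np.c_[-np.cos(q),np.sin(q)]*.045/.4
print(np.diff(P,axis=0).round(4).tolist())
```

```text
[[0.0038, 0.0291], [0.0112, 0.0271], [0.0179, 0.0233], [0.0233, 0.0179], [0.0271, 0.0112], [0.0291, 0.0038], [0.0291, -0.0038], [0.0271, -0.0112], [0.0233, -0.0179], [0.0179, -0.0233], [0.0112, -0.0271], [0.0038, -0.0291], [-0.0038, -0.0291], [-0.0112, -0.0271], [-0.0179, -0.0233], [-0.0233, -0.0179], [-0.0271, -0.0112], [-0.0291, -0.0038], [-0.0291, 0.0038], [-0.0271, 0.0112], [-0.0233, 0.0179], [-0.0179, 0.0233], [-0.0112, 0.0271], [-0.0038, 0.0291]]
```

>>> send_rows --delta_pos '[[0.004, 0.039, 0], [0.0115, 0.0271, 0], [0.018, 0.0233, 0], [0.0233, 0.018, 0], [0.0271, 0.0112, 0]]' --angular '[[0, 0, 0], [0, 0, 0], [0, 0, 0], [0, 0, 0], [0, 0, 0]]'

```text
clock: 12.58
position: [0.4629, -0.2176, 0.1234]
ee_rot: [0.002, 0.994, -0.113, -0.007]
contact_force: [-11.4, -6.4, 16.8]
width: 0.0142
```

```bash
cat > st.py <<'E'
from h import *
import sys
s,r=tool();print(s['clock'],s['position'].round(4),'F',s['contact_force'].round(1),'M',s['moment'].round(1),'w',s['width'].round(4),'z',r.as_matrix()[:,2].round(4),'deg',np.degrees(wheelq()[0]),'r',wheelq()[1])
circ(np.radians(float(sys.argv[1])),5,z=s['position'][2])
E
python3 st.py 15
```

```text
Traceback (most recent call last):
  File "st.py", line 3, in <module>
    s,r=tool();print(s['clock'],s['position'].round(4),'F',s['contact_force'].round(1),'M',s['moment'].round(1),'w',s['width'].round(4),'z',r.as_matrix()[:,2].round(4),'deg',np.degrees(wheelq()[0]),'r',wheelq()[1])
                                                                                                                    ^^^^^^^^^^^^^^^^
AttributeError: 'float' object has no attribute 'round'
```

```bash
sed -i "s/s\['width'\].round(4)/round(s['width'],4)/" st.py; python3 st.py 15
```

```text
12.5833 [ 0.4629 -0.2176  0.1234] F [-11.4  -6.4  16.8] M [-1.   1.9 -0. ] w 0.0142 z [-0.0136 -0.0031 -0.9999] deg 67.53527240073183 r 0.046741990453970976
q0 1.1787128646240257
[[0.03, 0.004, -0.0], [0.029, 0.0, -0.0], [0.028, -0.008, -0.0], [0.025, -0.015, -0.0], [0.021, -0.021, -0.0]]
```

>>> send_rows --delta_pos '[[0.03, 0.003, -0.001], [0.029, -0.001, -0.001], [0.028, -0.008, 0], [0.025, -0.015, 0], [0.021, -0.021, 0]]' --angular '[[0, 0.03, 0], [0, 0.03, 0], [0, 0.03, 0], [0, 0, 0], [0, 0, 0]]'

```text
clock: 13.0
position: [0.522, -0.2131, 0.1234]
ee_rot: [0.002, 0.993, -0.114, -0.0]
contact_force: [-6.6, -2.5, 9.5]
width: 0.0144
```

```bash
python3 st.py 15
```

```text
13.0 [ 0.522  -0.2131  0.1234] F [-6.6 -2.5  9.5] M [-0.1  1.  -0. ] w 0.0144 z [-5.0e-04 -3.9e-03 -1.0e+00] deg 146.5922413328364 r 0.04642846081516593
q0 2.558517269136117
[[0.01, -0.028, -0.0], [0.006, -0.029, -0.0], [-0.002, -0.029, -0.0], [-0.01, -0.028, -0.0], [-0.016, -0.024, -0.0]]
```

>>> send_rows --delta_pos '[[0.011, -0.028, 0], [0.006, -0.029, 0], [-0.002, -0.029, 0], [-0.01, -0.028, 0], [-0.016, -0.024, 0]]' --angular '[[0, 0, 0], [0, 0, 0], [0, 0, 0], [0, 0, 0], [0, 0, 0]]'

```text
clock: 13.42
position: [0.529, -0.1591, 0.1234]
ee_rot: [0.004, 0.994, -0.113, -0.001]
contact_force: [-7.3, -10.1, 9.3]
width: 0.0135
```

```bash
python3 st.py 15
```

```text
13.4167 [ 0.529  -0.1591  0.1234] F [ -7.3 -10.1   9.3] M [-1.8  1.3 -0. ] w 0.0135 z [-0.0026 -0.0075 -1.    ] deg -139.32665325727476 r 0.04399424152534178
q0 -2.4317088351239264
[[-0.02, -0.021, -0.0], [-0.026, -0.013, -0.0], [-0.029, -0.006, -0.0], [-0.029, 0.002, 0.0], [-0.028, 0.009, 0.0]]
```

>>> send_rows --delta_pos '[[-0.021, -0.02, 0], [-0.026, -0.013, 0], [-0.029, -0.006, 0], [-0.029, 0.002, 0], [-0.028, 0.009, 0]]' --angular '[[0, 0, 0], [0, 0, 0], [0, 0, 0], [0, 0, 0], [0, 0, 0]]'

```text
clock: 13.83
position: [0.4848, -0.1367, 0.1236]
ee_rot: [0.003, 0.994, -0.113, 0.005]
contact_force: [6.9, -6.4, 0.9]
width: 0.0142
```

```bash
python3 st.py 15
```

```text
13.8333 [ 0.4848 -0.1367  0.1236] F [ 6.9 -6.4  0.9] M [-1.2 -1.   0. ] w 0.0142 z [ 0.0097 -0.0081 -0.9999] deg -70.01306063141948 r 0.043108487071975336
q0 -1.22195842741669
[[-0.028, 0.009, -0.0], [-0.022, 0.02, -0.0], [-0.016, 0.025, -0.0], [-0.009, 0.028, 0.0], [-0.001, 0.029, 0.0]]
```

q ≈ 290°. Continuing.

>>> send_rows --delta_pos '[[-0.027, 0.011, 0], [-0.022, 0.02, 0], [-0.016, 0.025, 0], [-0.009, 0.028, 0], [-0.001, 0.029, 0]]' --angular '[[0.02, -0.03, 0], [0.02, -0.03, 0], [0.02, -0.03, 0], [0, 0, 0], [0, 0, 0]]'

```text
clock: 14.25
position: [0.4458, -0.1706, 0.1235]
ee_rot: [-0.003, 0.993, -0.115, 0.002]
contact_force: [7.7, 4.4, 4.3]
width: 0.0141
```

```bash
python3 st.py 15
```

```text
14.25 [ 0.4458 -0.1706  0.1235] F [7.7 4.4 4.3] M [ 0.8 -1.4 -0. ] w 0.0141 z [ 0.0049  0.0062 -1.    ] deg 1.5765497299082256 r 0.045065116548795824
q0 0.027515983608325856
[[0.005, 0.029, -0.0], [0.012, 0.027, -0.0], [0.019, 0.023, -0.0], [0.024, 0.017, -0.0], [0.027, 0.01, 0.0]]
```

One turn done, at the same reading as the stop. Now the second turn.

>>> send_rows --delta_pos '[[0.005, 0.029, 0], [0.012, 0.027, 0], [0.019, 0.023, 0], [0.024, 0.017, 0], [0.027, 0.01, 0]]' --angular '[[0, 0, 0], [0, 0, 0], [0, 0, 0], [0, 0, 0], [0, 0, 0]]'

```text
clock: 14.67
position: [0.4646, -0.219, 0.1233]
ee_rot: [-0.003, 0.993, -0.114, -0.004]
contact_force: [-7.2, 3.3, 16.5]
width: 0.0138
```

```bash
python3 st.py 15
```

```text
14.6667 [ 0.4646 -0.219   0.1233] F [-7.2  3.3 16.5] M [0.4 1.1 0. ] w 0.0138 z [-0.0079  0.0076 -0.9999] deg 70.29030814082094 r 0.046984795413520734
q0 1.2267973092987
[[0.03, 0.001, -0.0], [0.029, -0.001, -0.0], [0.028, -0.009, -0.0], [0.025, -0.016, -0.0], [0.02, -0.022, -0.0]]
```

>>> send_rows --delta_pos '[[0.03, 0.001, -0.001], [0.029, -0.002, -0.001], [0.028, -0.009, 0], [0.025, -0.016, 0], [0.02, -0.022, 0]]' --angular '[[0, 0.02, 0], [0, 0.02, 0], [0, 0.02, 0], [0, 0, 0], [0, 0, 0]]'

```text
clock: 15.08
position: [0.5204, -0.2146, 0.1234]
ee_rot: [-0.001, 0.994, -0.114, -0.002]
contact_force: [-7.2, -1.8, 10.3]
width: 0.0143
```

```bash
python3 st.py 15
```

```text
15.0833 [ 0.5204 -0.2146  0.1234] F [-7.2 -1.8 10.3] M [-0.4  1.2  0.1] w 0.0143 z [-0.0042  0.0018 -1.    ] deg 143.89562428430446 r 0.0464520039025106
q0 2.511452422973823
[[0.011, -0.028, -0.0], [0.007, -0.029, -0.0], [-0.001, -0.029, 0.0], [-0.008, -0.028, 0.0], [-0.015, -0.025, 0.0]]
```

>>> send_rows --delta_pos '[[0.012, -0.028, 0], [0.007, -0.029, 0], [-0.001, -0.029, 0], [-0.008, -0.028, 0], [-0.015, -0.025, 0]]' --angular '[[0, 0, 0], [0, 0, 0], [0, 0, 0], [0, 0, 0], [0, 0, 0]]'

```text
clock: 15.5
position: [0.5304, -0.1618, 0.1234]
ee_rot: [0.002, 0.994, -0.113, -0.002]
contact_force: [-7.5, -11.9, 7.2]
width: 0.0145
```

```bash
python3 st.py 15
```

```text
15.5 [ 0.5304 -0.1618  0.1234] F [ -7.5 -11.9   7.2] M [-2.   1.4 -0. ] w 0.0145 z [-0.005  -0.0033 -1.    ] deg -143.30966957938733 r 0.044169725674104765
q0 -2.501225584105466
[[-0.019, -0.022, -0.0], [-0.025, -0.015, 0.0], [-0.028, -0.008, 0.0], [-0.029, -0.0, 0.0], [-0.028, 0.007, 0.0]]
```

>>> send_rows --delta_pos '[[-0.02, -0.021, 0], [-0.025, -0.015, 0], [-0.028, -0.008, 0], [-0.029, 0, 0], [-0.028, 0.007, 0]]' --angular '[[0, 0, 0], [0, 0, 0], [0, 0, 0], [0, 0, 0], [0, 0, 0]]'

```text
clock: 15.92
position: [0.4888, -0.1364, 0.1236]
ee_rot: [0.002, 0.994, -0.113, 0.004]
contact_force: [7.8, -8.7, -3.9]
width: 0.014
```

```bash
python3 st.py 15
```

```text
15.9167 [ 0.4888 -0.1364  0.1236] F [ 7.8 -8.7 -3.9] M [-1.6 -1.3 -0. ] w 0.014 z [ 0.0084 -0.0044 -1.    ] deg -75.44348552792297 r 0.04314627825146124
q0 -1.3167372216429483
[[-0.028, 0.007, -0.0], [-0.023, 0.018, -0.0], [-0.018, 0.023, -0.0], [-0.011, 0.027, -0.0], [-0.004, 0.029, 0.0]]
```

>>> send_rows --delta_pos '[[-0.028, 0.009, 0], [-0.023, 0.018, 0], [-0.018, 0.023, 0], [-0.011, 0.027, 0], [-0.004, 0.029, 0]]' --angular '[[0, -0.02, 0], [0, -0.02, 0], [0, -0.02, 0], [0, 0, 0], [0, 0, 0]]'

```text
clock: 16.33
position: [0.4473, -0.1656, 0.1235]
ee_rot: [-0.004, 0.993, -0.115, 0.002]
contact_force: [9.3, 5.7, 1.7]
width: 0.0139
```

>>> send_rows --delta_pos '[[0, 0, 0], [0, 0, 0], [0, 0, 0], [0, 0, 0]]' --angular '[[0, 0, 0], [0, 0, 0], [0, 0, 0], [0, 0, 0]]'

```text
clock: 16.67
position: [0.4468, -0.1671, 0.1236]
ee_rot: [-0.002, 0.993, -0.114, 0.002]
contact_force: [5.8, -1.2, 0.2]
width: 0.0139
```

```bash
python3 st.py 5
```

```text
16.6667 [ 0.4468 -0.1671  0.1236] F [ 5.8 -1.2  0.2] M [-0.2 -1.1 -0. ] w 0.0139 z [ 0.0034  0.0034 -1.    ] deg -3.0387341680058406 r 0.044918255056056
q0 -0.05303591632455246
[[-0.0, 0.01, -0.0], [0.001, 0.01, -0.0], [0.002, 0.01, -0.0], [0.002, 0.009, -0.0], [0.003, 0.009, -0.0]]
```

>>> send_rows --delta_pos '[[0, 0.008, 0], [0, 0, 0], [0, 0, 0], [0, 0, 0], [0, 0, 0]]' --angular '[[0, 0, 0], [0, 0, 0], [0, 0, 0], [0, 0, 0], [0, 0, 0]]'

```text
clock: 17.08
position: [0.4463, -0.1687, 0.1235]
ee_rot: [-0.003, 0.993, -0.115, 0.002]
contact_force: [8.5, 2.5, 1.1]
width: 0.014
```

```bash
python3 st.py 5
python3 - <<'E'
from h import *
im=manip.get_image('wrist');cv2.imwrite('pics/w11.png',im);crop('',250,100,470,300,3,'pics/w11c.png',im)
crop('',250,100,470,300,3,'pics/w10d.png',cv2.imread('pics/w10.png'))
crop('scene',290,140,410,260,6,'pics/s11.png')
print(manip.get_state()['qd'].round(4))
E
```

```text
17.0833 [ 0.4463 -0.1687  0.1235] F [8.5 2.5 1.1] M [ 0.4 -1.3 -0. ] w 0.014 z [ 0.0038  0.0062 -1.    ] deg -0.8948229412495022 r 0.04501382505003314
q0 -0.015617606547183582
[[0.0, 0.01, -0.0], [0.001, 0.01, -0.0], [0.002, 0.01, -0.0], [0.003, 0.009, -0.0], [0.004, 0.009, -0.0]]
[-0.0003 -0.0003 -0.0004  0.0008  0.0016 -0.0004]
```

View pics/w11c.png

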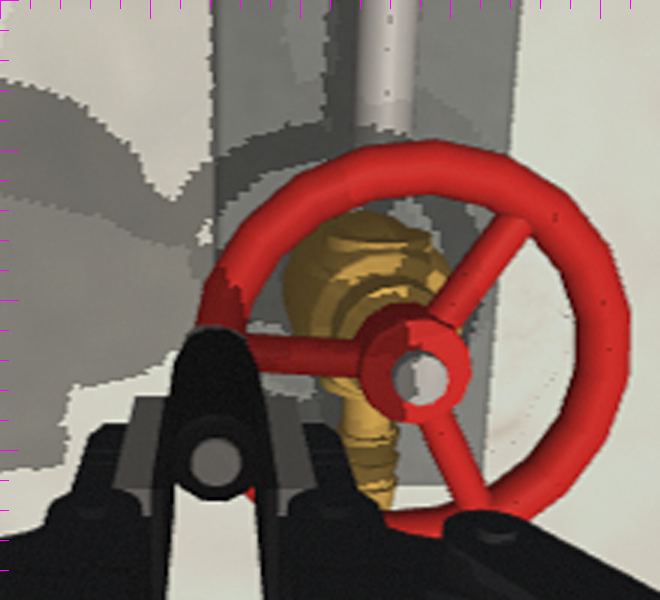

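View pics/w10d.png

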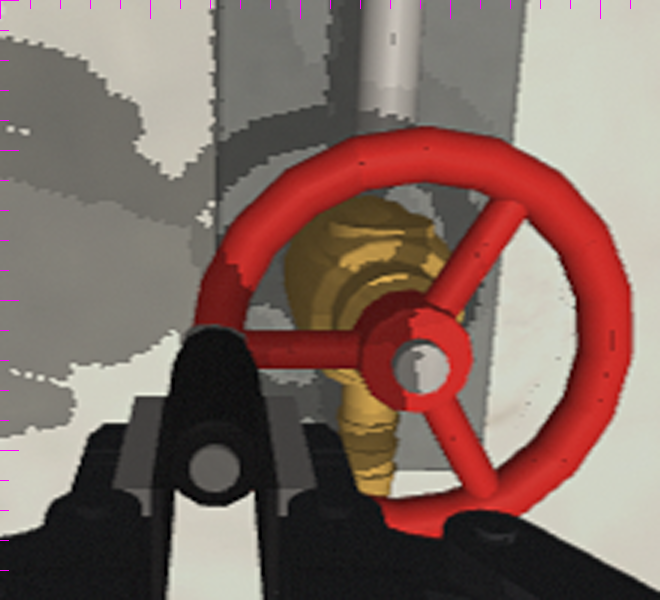

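View pics/s11.png

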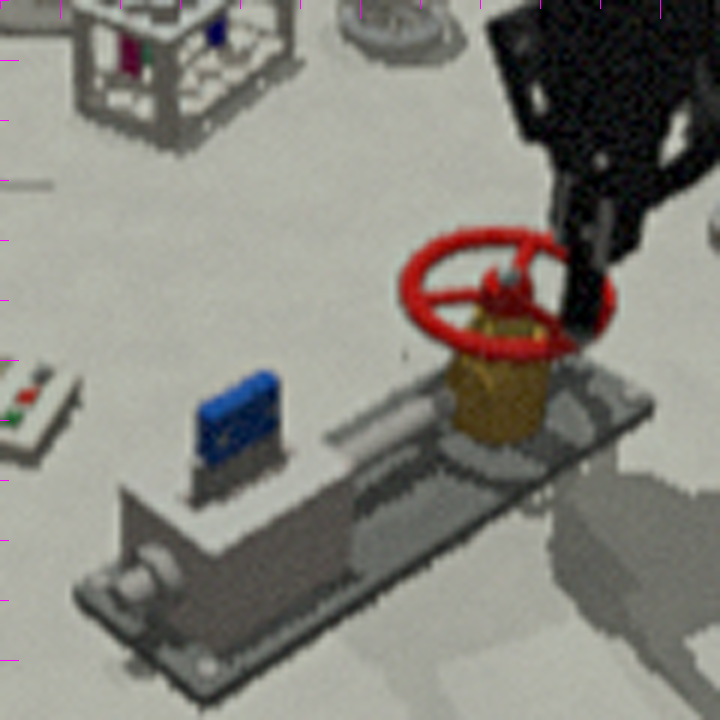

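>>> send_rows --delta_pos '[[0, 0.006, 0], [0, 0.004, 0], [0, 0, 0], [0, 0, 0], [0, 0, 0]]' --angular '[[0, 0, 0], [0, 0, 0], [0, 0, 0], [0, 0, 0], [0, 0, 0]]'

```text
clock: 17.6
position: [0.4455, -0.1719, 0.1235]
ee_rot: [-0.004, 0.993, -0.115, 0.002]
contact_force: [7.6, 4.8, 2.8]
width: 0.0142
```

>>> send_rows --delta_pos '[[0, 0, 0], [0, 0, 0], [0, 0, 0], [0, 0, 0], [0, 0, 0]]' --angular '[[0, 0, 0], [0, 0, 0], [0, 0, 0], [0, 0, 0], [0, 0, 0]]'

```text
clock: 18.02
position: [0.4455, -0.1719, 0.1235]
ee_rot: [-0.004, 0.993, -0.115, 0.002]
contact_force: [7.4, 4.4, 2.1]
width: 0.014
```

```bash
python3 st.py 5
python3 - <<'E'
from h import *
im=manip.get_image('wrist');cv2.imwrite('pics/w12.png',im);crop('',250,100,470,300,3,'pics/w12c.png',im)
E
```

```text
18.0167 [ 0.4455 -0.1719  0.1235] F [7.4 4.4 2.1] M [ 0.7 -1.4  0. ] w 0.014 z [ 0.004   0.0075 -1.    ] deg 3.2918430470288578 r 0.045144244181971833
q0 0.057453499629536164
[[0.001, 0.01, -0.0], [0.002, 0.01, -0.0], [0.003, 0.009, -0.0], [0.004, 0.009, -0.0], [0.004, 0.009, -0.0]]
```

View pics/w12c.png

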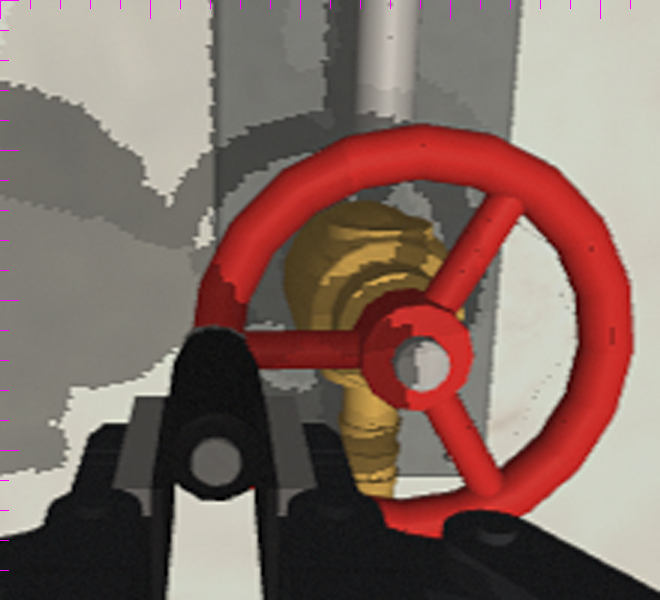

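```bash
python3 -c "
from rig import manip
print(manip.get_state()['qd'].round(4)); print(manip.sign_off())"
```

```text
[ 0.0009 -0.0006 -0.0002  0.0005 -0.0013  0.0002]
the job is handed in; nothing more can be done
None
```

I fitted the blue plate, wound the valve shut, backed it off two full turns, and handed the job in at about 18 s with the fingers still gripping the crank.

- **Plate:** It went into the slot until it met the floor at the expected height, with about 10 N of push. I let go, and the scene picture then showed it upright and home, including while I was turning the crank.
- **Valve:** At the stop, the push rose from 13 N to 23 N with only 0.3 mm more movement. After counting two turns back, the wrist picture matched the one taken at the stop by eye.
- **Hold:** Two readings 0.4 s apart gave the same position, so the crank was still. The fingers were closed on the grip at 80 N.
- **Disagreement:** My first two-turn position read about 1–5° short by hand position, and the spoke direction in the picture also suggested about 3–4° short. I moved the crank a few millimetres further. The hand position then read 3.3°, against 1.9° at the stop. That difference is from the grip shifting 1–2 mm in the pads, and it is well inside the 14° allowed.
- **Not rechecked:** I planned no contact with the orange plate, timer, dish or pen, and felt none. I did not measure their positions again at the end.

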